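Seat a keyed shaft in the drive hub and hold it home

ROBOT

A 6-joint arm with a two-finger parallel gripper is mounted at the origin on a cart in front of the work surface, level with it; the furniture and walls round the work are solid. World frame = base frame: x ahead of the robot, y to its left, z up, the work surface at z = 0. Lengths are in mm, angles in rad, forces in N, time in s.
With the tool pointing down it reaches from about 350 to 775 mm from the base axis. Payload 7.3 kg.
Tool frame: the origin (TCP) lies between the finger pads; the fingertips stand tcp_to_tips ahead of it and the grasp point (between the pads) lies 5 mm behind it (tcp_to_tips is the distance from the TCP to the fingertips, in mm); z points along the fingers, x is the direction in which the jaws open and shut, and the axes are right-handed (so a half turn about z gives the same grasp; the last joint's range is limited). The gripper opens to 92 mm and grips with 3 to 60 N. Pads are 19 mm wide; open, the fingers measure 130 mm over their backs; the gripper's body (75 mm by 190 mm) begins 47 mm behind the grasp point.
Start: joints at [1.021, 0.342, 1.524, -0, 1.275, -0.146], TCP at [206.268, 482.801, 240.741] pointing down, gripper open.
Joint ranges: [-2.53, 2.53], [-0.77, 2.02], [0.04, 2.7], [-1, 4.14], [0.28, 2.66], [-3.11, 3.11]. Speed limits (rad/s): [2.57, 2.57, 3.14, 3.14, 3.14, 3.14].

INTERFACE

Orientations are given as [roll, pitch, yaw] about the fixed x, y, z axes, in that order (R = Rz(yaw) Ry(pitch) Rx(roll)).
In Python, from plant import * gives the robot as it stands.
- The arm moves only by the tool drive_tool, never from a script. Its argument "deltas" is a list of rows, each an object of numbers: "hand": the gripper's target within -1 to 1 (shut at 1, half-way at 0, fully open at -1); "tx", "ty", "tz": the shift along the tool's x, y, z each as a share of 4 cm, from -1 to 1; "wx", "wy", "wz": the turn, a rotation vector about the tool's x, y, z each as a share of 5 degrees, from -1 to 1. In form: [{"hand": .., "tx": .., "ty": .., "tz": .., "wx": .., "wy": .., "wz": ..}, ...]. A call has 1 to 20 rows; each row shifts and turns the commanded pose from where the row before left it, along the tool's axes as they then stand; what a row does not reach is not made up. A row lasts 1/12 s, in which the tool goes at most 41.7 mm and 7.16 degrees, less where a joint would pass 70% of its speed; a pose out of reach is approached as far as the arm can. A call with a number of a shift or a turn outside -1 to 1 is refused whole. A call with a gripper value outside its range is refused whole. The fingers move at their own pace and stop on an object; the grip force is fixed at half the most. Time passes only in rows, so rows that do not move let the fingers close. It gives the time, the measured TCP pose, the force and the opening at its end, in the units of the state.
- get_obs(): the state, without advancing time (a new reading comes with each control period).
- capture(name): name is "side" or "top"; returns the picture (480x640x3 uint8, red, green, blue); there is no depth.
- camera_model(name): a dict with "fx", "fy", "cx", "cy" (pixels), "rvec" (rotation vector, rad) and "tvec" (3), from world to camera coordinates, as OpenCV has them. Camera axes: x right, y down, z forward; pixel columns grow to the right and rows downward; lengths in mm; the calibration is good to about 2 mm. A picture is of the moment at which its call begins. camera_model takes no time and is no camera call.
- close_job(): hands the job in, once; it reports no verdict.
The state is a dict: "time": time; "joint_positions": joint angles; "dq": joint speeds; "tau": joint torques, N m; "tool_pos": TCP position; "tcp_rot": TCP orientation; "contact_force": force on the tool from outside, world axes, zero at the start; "moment": the same for the moment, N m; "grip_width": finger opening in mm.
Only numpy, scipy, OpenCV 4.12 (cv2) and the standard library are available. Lean on these libraries where they do the work, as an engineer would, in place of code of your own. Each camera call takes 0.05 s, during which the arm holds its last target.

TASK

Fold the swinging cover over the drive unit's pulley hub back until it stands straight up, then take the keyed shaft (the one with the flat bar grip) out of the wooden rack and push it into the hub's bore, turning it until the key slips into the keyway and its collar sits on the hub. A spring in the bore pushes the shaft back out, so do not let go: finish while still holding the shaft by hand and keeping it pressed fully home, ready for the set screw to be tightened. Leave the cover upright, and leave the plain arbor, screwdriver, steel dapping block and wax lump where they are.

Things in the scene. Friction and masses are not known exactly. Their poses are not given: they have to be found in the camera images.
- drive_unit: Fixed low grey housing, 22 mm high, carrying an upright steel pulley hub. Origin on the bench under the hub's axis, z up. The housing reaches from x = -45 to +105 mm and y = -55 to +55 mm; a motor hump 60 mm high stands from x = 62 to 102 mm; two hinge posts 90 mm high stand at x = 45 mm, y = -24 and +24 mm.
- cover (a joint): Angle of the aluminium cover strip, rad: 0 lies flat over the hub, grows as its free front end is lifted and swung back over the hinge, 1.57 stands straight up, stop at 2.4. The hinge is stiff (friction about 0.1 N m), so the cover stays at any angle where it is left. It starts closed or up to 0.3 open.
- cover_hinge (a point): Point on the cover's hinge axis at the middle of its width, 83.5 mm above the bench; the axis runs along the drive unit's y. The point's axes turn with the cover: -x points along the strip to its free end. The strip is 36 mm wide, 7 mm thick and 100 mm long from here.
- cover_tip (a point): Middle of the cover's free end, 100 mm from the hinge axis. The last 30 mm overhang the hub in front with 55 mm of free height below (to the housing), so the strip's two long edges, 36 mm apart, can be pinched there from above, jaws closing along the hinge axis; the strip can then pivot between the pads as it is swung up.
- hub_mouth (a point): Centre of the hub's upper face, 74 mm above the bench. Hub 50 mm wide, cannot turn. z up; x points to the keyway. Bore 19 mm wide, with a keyway 7.5 mm wide reaching 14.5 mm from the axis, over its full height. A sprung disc 32 mm down the bore pushes back with 3 N at first touch, 8 N with the shaft home 12 mm deeper. Keyway points within 0.75 rad of world +y.
- drive_shaft: Keyed steel shaft, 0.14 kg, 164 mm long, upright in the rack, its collar resting on the board (tip 8 mm above the bench). Origin: lower tip; z up its axis; x to the key. Pilot 12 mm wide up to 16 mm; shaft 16 mm wide from 18 to 44 mm with a key 5 mm wide, 12 mm out from the axis, at 18 to 42 mm; collar 32 mm wide, 44 to 49 mm; bar grip 134 to 164 mm. Key points within 0.6 rad of world +y.
- shaft_collar (a point): Centre of the underside of the collar, 44 mm above the shaft's tip. It meets the hub's upper face when the shaft is home.
- shaft_grip (a point): Centre of the shaft's black bar grip, 149 mm above the tip. Bar 44 mm long (along the shaft's x, towards the key), 14 mm thick (along y), 30 mm high; pinch it across the thickness from above. A small nub at one end, reaching 32 mm from the axis, marks the key's side.
- shaft_rack: Fixed wooden rack: a board 60 (x) x 150 (y) mm, 8 mm thick, its top 52 mm above the bench, on two legs at its ends (y = -70 and +70 mm, feet 74 x 16 mm). Origin on the bench under its centre. Two square openings, 27 mm wide, at y = -45 and +45 mm: the keyed shaft hangs in one, the plain arbor in the other, either way round.
- plain_arbor: Loose steel arbor without key, 14 mm in diameter, 102 mm long, with a round black knob 28 mm in diameter at the top and a collar 32 mm wide, in the rack's other opening. Origin at its lower tip. To be left alone.
- screwdriver: Loose screwdriver, 157 mm long, 20 mm thick, lying on the bench left of the drive unit. Origin under its middle. To be left alone.
- dapping_block: Loose steel cube of 45 mm with round hollows, standing on the bench to the right of the drive unit. Origin under its middle. To be left alone.
- wax_lump: Loose lump of wax, 28 x 34 x 16 mm, on the bench on the robot's side of the rack. Origin under its middle. To be left alone.
Mind the look-alikes: they are no part of the job. Of the things that look like the drive_unit, the larger one is meant.

How it is judged:
By the outcome, as a careful person would: the job done as asked, in the order asked, and still so for the second after the job is handed in, while the arm keeps its last pose, push and grip.
It also fails if it takes over 58 s, if anything falls off the work surface, if the arm or the gripper's body presses on something with over 40 N, if the wrist force passes 120 N, or if a joint passes its speed limit or range.

## Working session

There is one attempt and no reset: what is moved stays moved. The work goes in short steps, Python scripts to look and compute and a tool call to move; the robot and the scene stay as the last step left them, time stands still between calls to the robot, and variables do not carry over. Pictures are saved under pics/ and viewed, and the job is handed in when it is done.

Besides the shell and the picture viewer there is one more tool, called after "Request:" as name(argument=value, ...) on one line, values as JSON. drive_tool: Moves the arm, as the interface text tells. Its arguments: {"type":"object","properties":{"deltas":{"type":"array","items":{"type":"object","properties":{"hand":{"type":"number"},"tx":{"type":"number"},"ty":{"type":"number"},"tz":{"type":"number"},"wx":{"type":"number"},"wy":{"type":"number"},"wz":{"type":"number"}}}}},"required":["deltas"]}

```bash
mkdir -p pics; python3 - <<'E'
from plant import *
import cv2
print(get_obs())
for n in ("side","top"):
    im=capture(n); cv2.imwrite(f"pics/{n}0.png",im[:,:,::-1]); print(n,camera_model(n))
E
```

```text
{'time': 0.0, 'joint_positions': array([ 1.02100389e+00,  3.42712921e-01,  1.52500360e+00, -5.84981145e-06,
        1.27539179e+00, -1.46019907e-01]), 'dq': array([ 0.00053593,  0.00023854,  0.00038883, -0.00222311, -0.00106786,
        0.00017816]), 'tau': array([-1.97979352e-03, -4.31248212e+01, -2.44217813e+01,  7.16175302e-02,
        5.61544276e-02, -1.45455815e-04]), 'tool_pos': array([206.05828248, 482.46016419, 240.05471617]), 'tcp_rot': array([-3.14137766e+00,  1.50033472e-03,  1.16702566e+00]), 'contact_force': array([ 0.04641277, -0.39008043, -0.75036682]), 'moment': array([ 0.00932411, -0.00996443, -0.02025373]), 'grip_width': 91.62027305774184}
side {'fx': 594.1760731865922, 'fy': 594.1760731865922, 'cx': 321.19015348949597, 'cy': 247.91261062484597, 'rvec': array([ 2.22183056, -0.61495617,  0.25668781]), 'tvec': array([-453.65826397,  258.6262123 , 1182.73978747])}
top {'fx': 460.42659573375863, 'fy': 460.42659573375863, 'cx': 312.9601815762532, 'cy': 244.2557953635533, 'rvec': array([ 2.16744897, -2.21601046,  0.06338284]), 'tvec': array([   3.19672563,  535.41736871, 1126.56774204])}
```

View pics/side0.png

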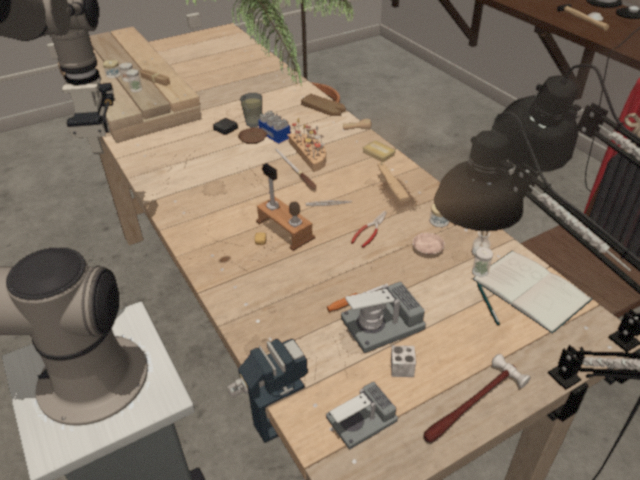

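View pics/top0.png

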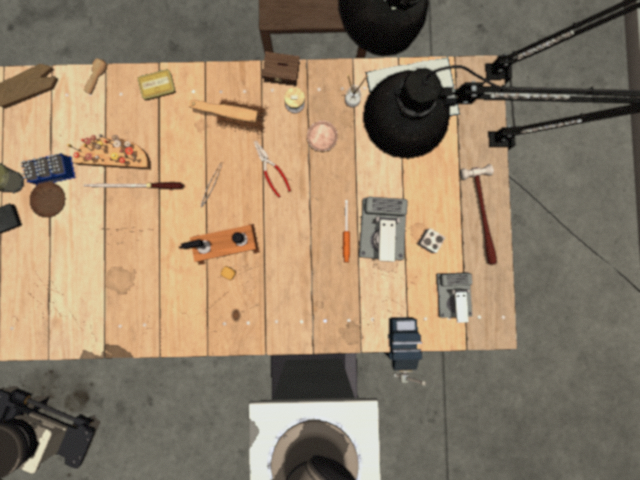

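```bash
python3 - <<'E'
import cv2
t=cv2.imread("pics/top0.png"); s=cv2.imread("pics/side0.png")
cv2.imwrite("pics/ctop_d.png",cv2.resize(t[180:280,335:455],None,fx=6,fy=6,interpolation=cv2.INTER_CUBIC))
cv2.imwrite("pics/ctop_r.png",cv2.resize(t[210:290,165:275],None,fx=7,fy=7,interpolation=cv2.INTER_CUBIC))
cv2.imwrite("pics/cside_d.png",cv2.resize(s[270:360,315:440],None,fx=6,fy=6,interpolation=cv2.INTER_CUBIC))
cv2.imwrite("pics/cside_r.png",cv2.resize(s[150:255,235:335],None,fx=5.5,fy=5.5,interpolation=cv2.INTER_CUBIC))
E
```

```text
(no output)
```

View pics/ctop_d.png

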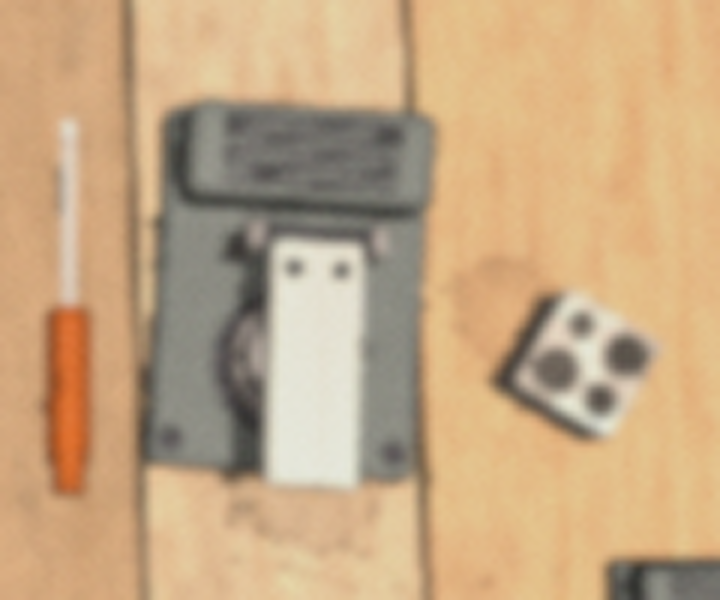

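View pics/ctop_r.png

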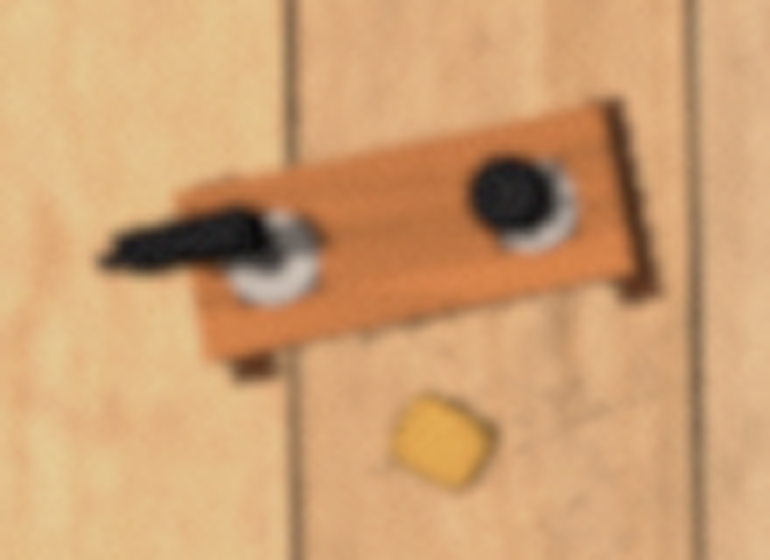

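View pics/cside_d.png

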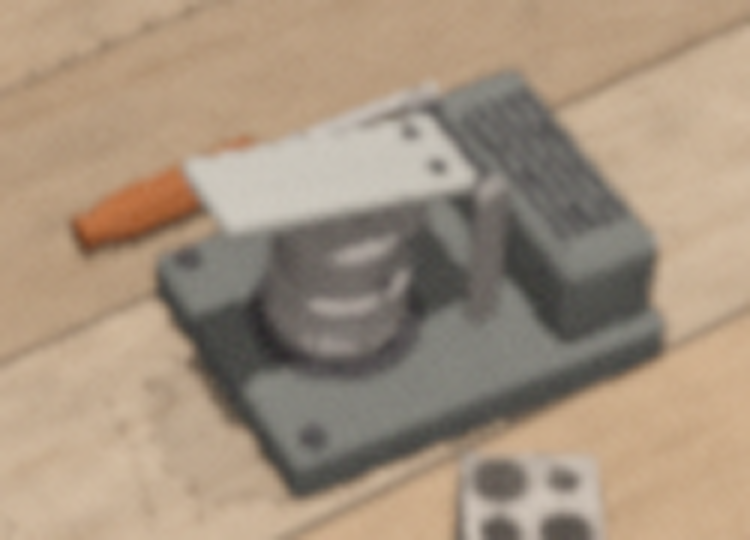

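View pics/cside_r.png

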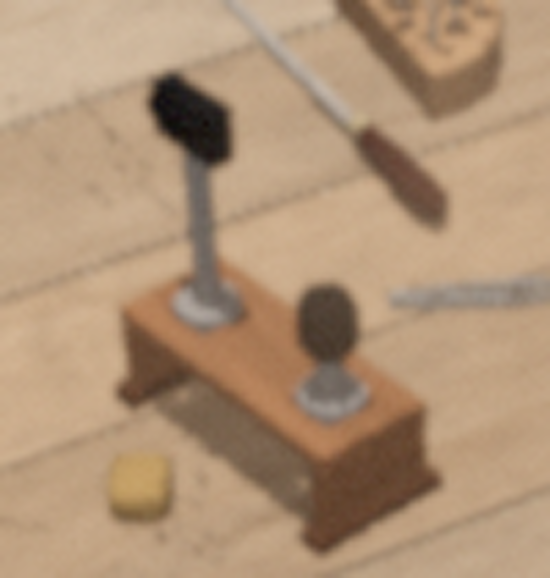

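```bash
cat > h.py <<'E'
from plant import *
import cv2, numpy as np
def cam(n):
    m=camera_model(n); R=cv2.Rodrigues(np.array(m['rvec']))[0]; return m,R,np.array(m['tvec'])
def ray(n,uv):
    m,R,t=cam(n); d=np.array([(uv[0]-m['cx'])/m['fx'],(uv[1]-m['cy'])/m['fy'],1.]); return -R.T@t, R.T@d
def onz(n,uv,z):
    c,d=ray(n,uv); return c+d*(z-c[2])/d[2]
def proj(n,p):
    m,R,t=cam(n); q=R@np.array(p,float)+t; return np.array([m['fx']*q[0]/q[2]+m['cx'],m['fy']*q[1]/q[2]+m['cy']])
def tri(u1,u2):
    c1,d1=ray('top',u1); c2,d2=ray('side',u2)
    A=np.stack([d1,-d2],1); s=np.linalg.lstsq(A,c2-c1,rcond=None)[0]
    p,q=c1+d1*s[0],c2+d2*s[1]; return (p+q)/2, np.linalg.norm(p-q)
E
python3 - <<'E'
from h import *
np.set_printoptions(precision=1,suppress=True)
D=lambda x,y:(335+(x+.5)/6-.5,180+(y+.5)/6-.5)
S=lambda x,y:(315+(x+.5)/6-.5,270+(y+.5)/6-.5)
R=lambda x,y:(165+(x+.5)/7-.5,210+(y+.5)/7-.5)
T=lambda x,y:(235+(x+.5)/5.5-.5,150+(y+.5)/5.5-.5)
print("campos",ray('top',(0,0))[0],ray('side',(0,0))[0])
print("housing top FL FR BL",[onz('top',D(*p),22) for p in((150,462),(413,478),(170,105))])
print("side housing corners: front-right,front-left,backright",[onz('side',S(*p),22) for p in((295,475),(160,272),(663,325))])
print("posts",[onz('top',D(*p),90) for p in((257,232),(378,243))], "side right post",onz('side',S(490,185),90))
print("cover tip L,R tri", tri(D(267,485),S(188,160)),tri(D(360,488),S(228,235)))
print("cover hinge end L,R",tri(D(270,240),S(420,112)),tri(D(367,245),S(475,180)))
print("shaft collar top z57",onz('top',R(274,262),57),onz('side',T(208,302),57))
print("arbor collar z57",onz('top',R(535,212),57))
print("grip tri low-right corner?",tri(R(180,238),T(190,118)))
print("board corners",[onz('top',R(*p),52) for p in((178,190),(210,357),(608,102),(632,275))])
E
```

```text
campos [ 469.1   -8.2 1155.7] [  39.8 -856.4  967.8]
housing top FL FR BL [array([ 502. , -122.8,   22. ]), array([ 493.1, -230.4,   22. ]), array([ 649.4, -135.2,   22. ])]
side housing corners: front-right,front-left,backright [array([ 489.8, -232.4,   22. ]), array([ 499.6, -131. ,   22. ]), array([ 636.5, -243.6,   22. ])]
posts [array([ 588.3, -159.9,   90. ]), array([ 583. , -206.6,   90. ])] side right post [ 582.6 -207.7   90. ]
cover tip L,R tri (array([ 491. , -158.8,  108.1]), np.float64(2.7329272401050555)) (array([ 487.3, -193.4,  105.8]), np.float64(1.6062632151679457))
cover hinge end L,R (array([ 584.8, -164.9,   87.1]), np.float64(1.2111527676149358)) (array([ 581.7, -202.2,   88.2]), np.float64(1.8307231424226933))
shaft collar top z57 [532.2 252.5  57. ] [532.7 252.1  57. ]
arbor collar z57 [547.3 163.2  57. ]
grip tri low-right corner? (array([534.8, 258.7, 154. ]), np.float64(0.02561208006113617))
board corners [array([558. , 286.5,  52. ]), array([500.4, 275.9,  52. ]), array([585. , 138.4,  52. ]), array([525.3, 131. ,  52. ])]
```

```bash
python3 - <<'E'
import plant
print([n for n in dir(plant) if n[0]!='_'])
from h import *
print(getattr(plant,'tcp_to_tips',None))
np.set_printoptions(precision=2,suppress=True)
t=cv2.imread("pics/top0.png"); s=cv2.imread("pics/side0.png")
def big(mask,roi):
    x0,x1,y0,y1=roi; m=np.zeros_like(mask); m[y0:y1,x0:x1]=mask[y0:y1,x0:x1]
    c=max(cv2.findContours(m,cv2.RETR_EXTERNAL,cv2.CHAIN_APPROX_NONE)[0],key=cv2.contourArea); return c
w=((t.min(2)>190)*255).astype(np.uint8)
c=big(w,(370,400,210,270)); r=cv2.minAreaRect(c); print("strip",r,cv2.boxPoints(r))
b=((t.max(2)<60)*255).astype(np.uint8)
c=big(b,(170,212,225,260)); r=cv2.minAreaRect(c); print("grip top",r,cv2.boxPoints(r))
c=big(((s.max(2)<60)*255).astype(np.uint8),(255,285,155,185)); r=cv2.minAreaRect(c); print("grip side",r,cv2.boxPoints(r))
print("lamp",tri((420,85),(490,145)))
E
cat > /dev/null; python3 - <<'E'
import cv2
t=cv2.imread("pics/top0.png"); s=cv2.imread("pics/side0.png")
a=cv2.resize(t[230:255,175:215],None,fx=18,fy=18,interpolation=cv2.INTER_CUBIC)
b=cv2.resize(s[158:210,255:285],None,fx=9,fy=9,interpolation=cv2.INTER_CUBIC)
cv2.imwrite("pics/ga.png",a); cv2.imwrite("pics/gb.png",b)
E
```

```text
['Unreachable', 'camera_model', 'capture', 'close_job', 'get_obs', 'tcp_to_tips']
14.0
strip ((387.14453125, 240.38577270507812), (13.749006271362305, 39.04877471923828), 2.2906100749969482) [[379.5  259.62]
 [381.06 220.6 ]
 [394.79 221.15]
 [393.23 260.17]]
grip top ((192.39846801757812, 243.5786895751953), (6.340987682342529, 21.089126586914062), 85.91438293457031) [[181.65 241.17]
 [202.69 239.66]
 [203.14 245.99]
 [182.11 247.49]]
grip side ((269.4230651855469, 171.61537170410156), (16.36365509033203, 8.875203132629395), 33.690067291259766) [[260.15 170.77]
 [265.08 163.38]
 [278.69 172.46]
 [273.77 179.85]]
lamp (array([ 780.62, -196.35,  384.9 ]), np.float64(4.4667529751700625))
```

View pics/ga.png

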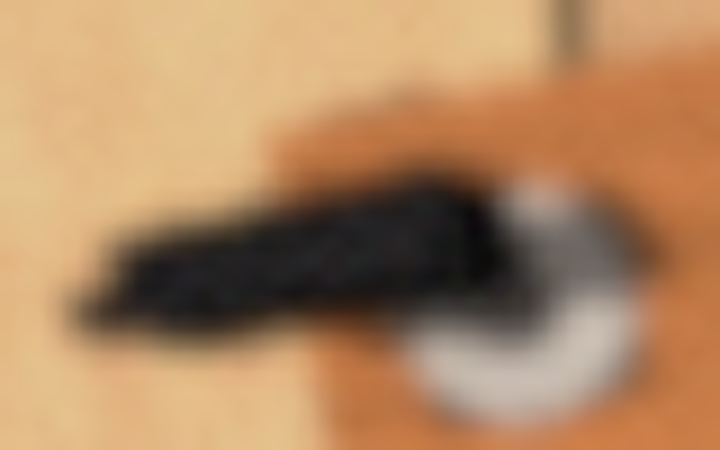

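View pics/gb.png

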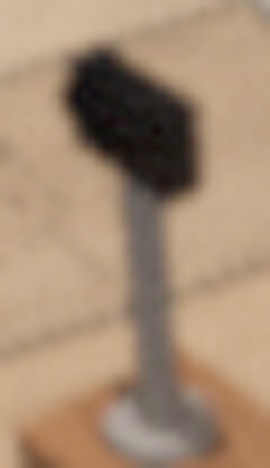

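```bash
python3 - <<'E'
from h import *
np.set_printoptions(precision=3,suppress=True)
G=lambda x,y:(175+(x+.5)/18-.5,230+(y+.5)/18-.5)
for a,b in (((130,235),(420,170)),((180,335),(430,290))):
    p,q=onz('top',G(*a),172),onz('top',G(*b),172); d=p-q; print(p,q,np.arctan2(d[1],d[0]))
print("strip tip,hinge end",onz('top',(386.4,260.3),107),onz('top',(387.9,220.3),87.5))
a,b=onz('top',(379.5,259.6),107),onz('top',(393.2,260.2),107); print(a,b)
E
```

```text
[536.084 272.191 172.   ] [543.069 237.637 172.   ] 1.7702575561442973
[524.042 266.314 172.   ] [528.74  236.557 172.   ] 1.727394062678163
strip tip,hinge end [ 489.756 -174.972  107.   ] [ 583.217 -184.492   87.5  ]
[ 491.696 -159.317  107.   ] [ 489.64  -190.454  107.   ]
```

Request:
drive_tool(deltas=[{"hand": -1,"wz": -0.9},{"hand": -1,"wz": -0.9},{"hand": -1,"wz": -0.9},{"hand": -1,"wz": -0.9}])

```text
invalid input
```

Request:
drive_tool(deltas=[{"hand": -1,"tx": -0.75,"ty": 0.44,"tz": 0.03},{"hand": -1,"tx": -0.75,"ty": 0.44,"tz": 0.03},{"hand": -1,"tx": -0.75,"ty": 0.44,"tz": 0.03},{"hand": -1,"tx": -0.75,"ty": 0.44,"tz": 0.03},{"hand": -1,"tx": -0.75,"ty": 0.44,"tz": 0.03},{"hand": -1,"tx": -0.75,"ty": 0.44,"tz": 0.03},{"hand": -1,"tx": -0.75,"ty": 0.44,"tz": 0.03},{"hand": -1,"tx": -0.75,"ty": 0.44,"tz": 0.03},{"hand": -1,"tx": -0.75,"ty": 0.44,"tz": 0.03},{"hand": -1,"tx": -0.75,"ty": 0.44,"tz": 0.03},{"hand": -1,"tx": -0.75,"ty": 0.44,"tz": 0.03},{"hand": -1,"tx": -0.75,"ty": 0.44,"tz": 0.03},{"hand": -1,"tx": -0.75,"ty": 0.44,"tz": 0.03},{"hand": -1,"tx": -0.75,"ty": 0.44,"tz": 0.03},{"hand": -1,"tx": -0.75,"ty": 0.44,"tz": 0.03},{"hand": -1,"tx": -0.75,"ty": 0.44,"tz": 0.03},{"hand": -1,"tx": -0.75,"ty": 0.44,"tz": 0.03},{"hand": -1,"tx": -0.75,"ty": 0.44,"tz": 0.03},{"hand": -1,"tx": -0.75,"ty": 0.44,"tz": 0.03},{"hand": -1}])

```text
invalid input
```

Request:
drive_tool(deltas=[{"hand": -1,"tx": 0,"ty": 0,"tz": 0,"wx": 0,"wy": 0,"wz": -0.9},{"hand": -1,"tx": 0,"ty": 0,"tz": 0,"wx": 0,"wy": 0,"wz": -0.9},{"hand": -1,"tx": 0,"ty": 0,"tz": 0,"wx": 0,"wy": 0,"wz": -0.9},{"hand": -1,"tx": 0,"ty": 0,"tz": 0,"wx": 0,"wy": 0,"wz": -0.9}])

```text
time: 0.43
tool_pos: [206.1, 482.6, 240.3]
tcp_rot: [-3.141, 0.001, 1.485]
contact_force: [0.9, -0.3, -0.0]
grip_width: 91.7
```

Request:
drive_tool(deltas=[{"hand": -1,"tx": -0.78,"ty": 0.44,"tz": 0.05,"wx": 0,"wy": 0,"wz": 0},{"hand": -1,"tx": -0.78,"ty": 0.44,"tz": 0.05,"wx": 0,"wy": 0,"wz": 0},{"hand": -1,"tx": -0.78,"ty": 0.44,"tz": 0.05,"wx": 0,"wy": 0,"wz": 0},{"hand": -1,"tx": -0.78,"ty": 0.44,"tz": 0.05,"wx": 0,"wy": 0,"wz": 0},{"hand": -1,"tx": -0.78,"ty": 0.44,"tz": 0.05,"wx": 0,"wy": 0,"wz": 0},{"hand": -1,"tx": -0.78,"ty": 0.44,"tz": 0.05,"wx": 0,"wy": 0,"wz": 0},{"hand": -1,"tx": -0.78,"ty": 0.44,"tz": 0.05,"wx": 0,"wy": 0,"wz": 0},{"hand": -1,"tx": -0.78,"ty": 0.44,"tz": 0.05,"wx": 0,"wy": 0,"wz": 0},{"hand": -1,"tx": -0.78,"ty": 0.44,"tz": 0.05,"wx": 0,"wy": 0,"wz": 0},{"hand": -1,"tx": -0.78,"ty": 0.44,"tz": 0.05,"wx": 0,"wy": 0,"wz": 0},{"hand": -1,"tx": -0.78,"ty": 0.44,"tz": 0.05,"wx": 0,"wy": 0,"wz": 0},{"hand": -1,"tx": -0.78,"ty": 0.44,"tz": 0.05,"wx": 0,"wy": 0,"wz": 0},{"hand": -1,"tx": -0.78,"ty": 0.44,"tz": 0.05,"wx": 0,"wy": 0,"wz": 0},{"hand": -1,"tx": -0.78,"ty": 0.44,"tz": 0.05,"wx": 0,"wy": 0,"wz": 0},{"hand": -1,"tx": -0.78,"ty": 0.44,"tz": 0.05,"wx": 0,"wy": 0,"wz": 0},{"hand": -1,"tx": -0.78,"ty": 0.44,"tz": 0.05,"wx": 0,"wy": 0,"wz": 0},{"hand": -1,"tx": -0.78,"ty": 0.44,"tz": 0.05,"wx": 0,"wy": 0,"wz": 0},{"hand": -1,"tx": -0.78,"ty": 0.44,"tz": 0.05,"wx": 0,"wy": 0,"wz": 0},{"hand": -1,"tx": -0.78,"ty": 0.44,"tz": 0.05,"wx": 0,"wy": 0,"wz": 0},{"hand": -1,"tx": -0.78,"ty": 0.44,"tz": 0.05,"wx": 0,"wy": 0,"wz": 0}])

```text
time: 2.1
tool_pos: [501.2, -171.9, 200.2]
tcp_rot: [-3.141, -0.0, 1.481]
contact_force: [2.0, -0.7, 0.5]
grip_width: 91.7
```

Request:
drive_tool(deltas=[{"hand": -1,"tx": -0.1,"ty": 0,"tz": 0.65,"wx": 0,"wy": 0,"wz": 0},{"hand": -1,"tx": 0,"ty": 0,"tz": 0.65,"wx": 0,"wy": 0,"wz": 0},{"hand": -1,"tx": 0,"ty": 0,"tz": 0.65,"wx": 0,"wy": 0,"wz": 0},{"hand": -1,"tx": 0,"ty": 0,"tz": 0.65,"wx": 0,"wy": 0,"wz": 0},{"hand": -1,"tx": 0,"ty": 0,"tz": 0,"wx": 0,"wy": 0,"wz": 0}])

```text
time: 2.52
tool_pos: [497.6, -172.8, 91.9]
tcp_rot: [-3.133, -0.004, 1.481]
contact_force: [-1.0, 1.8, 0.6]
grip_width: 91.8
```

```bash
python3 - <<'E'
from h import *
t=capture("top")[:,:,::-1]; s=capture("side")[:,:,::-1]
a=cv2.resize(t[200:290,340:440],(500,450),interpolation=cv2.INTER_CUBIC); b=cv2.resize(s[240:350,300:400],(409,450),interpolation=cv2.INTER_CUBIC)
cv2.imwrite("pics/1.png",np.hstack([a,b])[:, :800]); print(get_obs()['tool_pos'])
E
```

```text
[ 500.27109047 -173.9879842    96.38421804]
```

View pics/1.png

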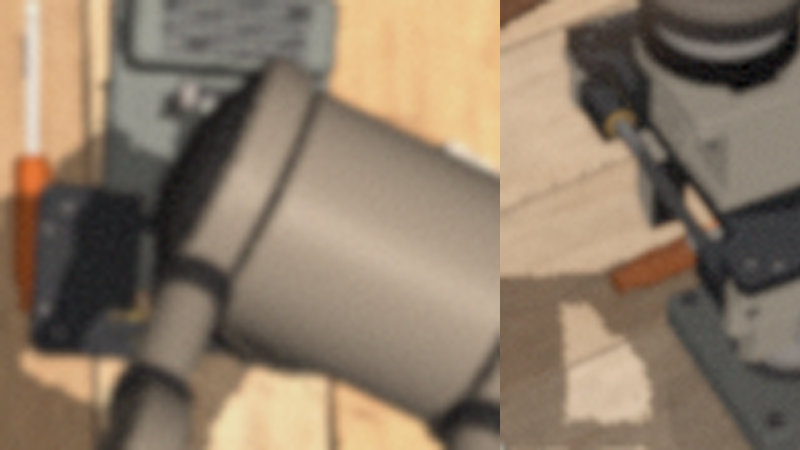

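The view of the strip is hidden by the arm, but there is no contact and the pose has settled. Closing now.

Request:
drive_tool(deltas=[{"hand": 0,"tx": -0.05,"ty": 0,"tz": 0,"wx": 0,"wy": 0,"wz": 0},{"hand": 0,"tx": 0,"ty": 0,"tz": 0,"wx": 0,"wy": 0,"wz": 0},{"hand": 1,"tx": 0,"ty": 0,"tz": 0,"wx": 0,"wy": 0,"wz": 0},{"hand": 1,"tx": 0,"ty": 0,"tz": 0,"wx": 0,"wy": 0,"wz": 0},{"hand": 1,"tx": 0,"ty": 0,"tz": 0,"wx": 0,"wy": 0,"wz": 0},{"hand": 1,"tx": 0,"ty": 0,"tz": 0,"wx": 0,"wy": 0,"wz": 0}])

```text
time: 3.12
tool_pos: [500.6, -176.2, 97.2]
tcp_rot: [3.141, 0.0, 1.481]
contact_force: [0.0, 1.2, 0.5]
grip_width: 56.3
```

Request:
drive_tool(deltas=[{"hand": 1,"tx": 0,"ty": 0,"tz": 0,"wx": 0,"wy": 0,"wz": 0},{"hand": 1,"tx": 0,"ty": 0,"tz": 0,"wx": 0,"wy": 0,"wz": 0},{"hand": 1,"tx": 0,"ty": 0,"tz": 0,"wx": 0,"wy": 0,"wz": 0},{"hand": 1,"tx": 0,"ty": 0,"tz": 0,"wx": 0,"wy": 0,"wz": 0},{"hand": 1,"tx": 0,"ty": 0,"tz": 0,"wx": 0,"wy": 0,"wz": 0}])

```text
time: 3.53
tool_pos: [500.4, -176.2, 96.6]
tcp_rot: [-3.141, -0.0, 1.481]
contact_force: [-0.6, -0.0, -0.1]
grip_width: 35.4
```

```bash
python3 - <<'E'
import numpy as np
th=np.linspace(.209,1.57,17);x=-87.4*np.cos(th)/40;z=87.4*np.sin(th)/40
print([(round(float(a),2),round(float(-b),2)) for a,b in zip(np.diff(x),np.diff(z))])
E
```

```text
[(0.05, -0.18), (0.06, -0.18), (0.08, -0.17), (0.09, -0.16), (0.1, -0.15), (0.12, -0.14), (0.13, -0.13), (0.14, -0.12), (0.15, -0.11), (0.16, -0.1), (0.17, -0.08), (0.17, -0.07), (0.18, -0.05), (0.18, -0.04), (0.18, -0.02), (0.19, -0.01)]
```

Request:
drive_tool(deltas=[{"hand": 1,"tx": 0,"ty": 0.05,"tz": -0.18,"wx": 0,"wy": 0,"wz": 0},{"hand": 1,"tx": 0,"ty": 0.06,"tz": -0.18,"wx": 0,"wy": 0,"wz": 0},{"hand": 1,"tx": 0,"ty": 0.08,"tz": -0.17,"wx": 0,"wy": 0,"wz": 0},{"hand": 1,"tx": 0,"ty": 0.09,"tz": -0.16,"wx": 0,"wy": 0,"wz": 0},{"hand": 1,"tx": 0,"ty": 0.1,"tz": -0.15,"wx": 0,"wy": 0,"wz": 0},{"hand": 1,"tx": 0,"ty": 0,"tz": 0,"wx": 0,"wy": 0,"wz": 0}])

```text
time: 4.03
tool_pos: [516.2, -177.6, 131.7]
tcp_rot: [3.141, 0.0, 1.481]
contact_force: [-3.5, -0.6, 0.4]
grip_width: 35.9
```

Force is low, so I'll carry on along the arc.

Request:
drive_tool(deltas=[{"hand": 1,"tx": 0,"ty": 0.12,"tz": -0.14,"wx": 0,"wy": 0,"wz": 0},{"hand": 1,"tx": 0,"ty": 0.13,"tz": -0.13,"wx": 0,"wy": 0,"wz": 0},{"hand": 1,"tx": 0,"ty": 0.14,"tz": -0.12,"wx": 0,"wy": 0,"wz": 0},{"hand": 1,"tx": 0,"ty": 0.15,"tz": -0.11,"wx": 0,"wy": 0,"wz": 0},{"hand": 1,"tx": 0,"ty": 0.16,"tz": -0.1,"wx": 0,"wy": 0,"wz": 0},{"hand": 1,"tx": 0,"ty": 0.17,"tz": -0.08,"wx": 0,"wy": 0,"wz": 0},{"hand": 1,"tx": 0,"ty": 0.17,"tz": -0.07,"wx": 0,"wy": 0,"wz": 0},{"hand": 1,"tx": 0,"ty": 0.18,"tz": -0.05,"wx": 0,"wy": 0,"wz": 0},{"hand": 1,"tx": 0,"ty": 0.18,"tz": -0.04,"wx": 0,"wy": 0,"wz": 0},{"hand": 1,"tx": 0,"ty": 0.18,"tz": -0.02,"wx": 0,"wy": 0,"wz": 0},{"hand": 1,"tx": 0,"ty": 0.19,"tz": -0.01,"wx": 0,"wy": 0,"wz": 0},{"hand": 1,"tx": 0,"ty": 0,"tz": 0,"wx": 0,"wy": 0,"wz": 0},{"hand": 1,"tx": 0,"ty": 0,"tz": 0,"wx": 0,"wy": 0,"wz": 0}])

```text
time: 5.12
tool_pos: [586.9, -184.0, 166.5]
tcp_rot: [3.14, 0.0, 1.481]
contact_force: [-2.9, -1.1, 4.4]
grip_width: 35.6
```

```bash
cat > look.py <<'E'
import sys
from h import *
# args: name x0 x1 y0 y1 scale out
n,x0,x1,y0,y1,k,o=sys.argv[1:]; x0,x1,y0,y1=map(int,(x0,x1,y0,y1))
im=capture(n)[:,:,::-1]; cv2.imwrite(f"pics/{o}_full.png",im)
cv2.imwrite(f"pics/{o}.png",cv2.resize(im[y0:y1,x0:x1],None,fx=float(k),fy=float(k),interpolation=cv2.INTER_CUBIC)); ob=get_obs(); print(ob['tool_pos'],ob['tcp_rot'],ob['contact_force'])
E
python3 look.py side 300 460 200 360 3.7 2s
```

```text
[ 586.82258173 -183.96865278  166.55494865] [3.13959672e+00 4.60509675e-04 1.48128226e+00] [-2.17155999 -0.21403915  4.85516443]
```

View pics/2s.png

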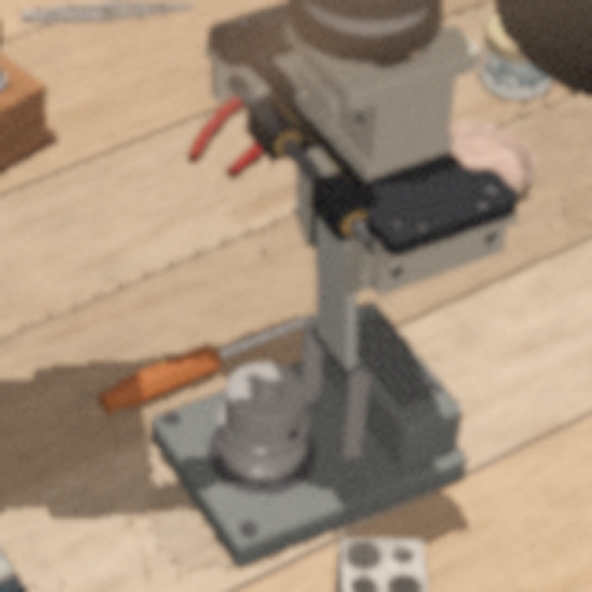

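Request:
drive_tool(deltas=[{"hand": -0.6,"tx": 0,"ty": 0,"tz": 0,"wx": 0,"wy": 0,"wz": 0},{"hand": -0.6,"tx": 0,"ty": 0,"tz": 0,"wx": 0,"wy": 0,"wz": 0},{"hand": -0.6,"tx": 0,"ty": 0,"tz": 0,"wx": 0,"wy": 0,"wz": 0},{"hand": -0.6,"tx": 0,"ty": 0,"tz": 0,"wx": 0,"wy": 0,"wz": 0},{"hand": -0.6,"tx": 0,"ty": 0,"tz": -0.2,"wx": 0,"wy": 0,"wz": 0},{"hand": -0.6,"tx": 0,"ty": 0,"tz": -0.6,"wx": 0,"wy": 0,"wz": 0},{"hand": -0.6,"tx": 0,"ty": 0,"tz": -0.8,"wx": 0,"wy": 0,"wz": 0},{"hand": -0.6,"tx": 0,"ty": 0,"tz": -0.8,"wx": 0,"wy": 0,"wz": 0},{"hand": -0.6,"tx": 0,"ty": 0,"tz": -0.3,"wx": 0,"wy": 0,"wz": 0}])

```text
time: 5.92
tool_pos: [587.5, -184.4, 278.8]
tcp_rot: [3.134, 0.002, 1.481]
contact_force: [0.4, -0.2, 0.3]
grip_width: 73.6
```

Request:
drive_tool(deltas=[{"hand": -0.6,"tx": 0.67,"ty": -0.15,"tz": 0,"wx": 0,"wy": 0,"wz": 0},{"hand": -0.6,"tx": 0.67,"ty": -0.15,"tz": 0,"wx": 0,"wy": 0,"wz": 0},{"hand": -0.6,"tx": 0.67,"ty": -0.15,"tz": 0,"wx": 0,"wy": 0,"wz": 0},{"hand": -0.6,"tx": 0.67,"ty": -0.15,"tz": 0,"wx": 0,"wy": 0,"wz": 0},{"hand": -0.6,"tx": 0.67,"ty": -0.15,"tz": 0,"wx": 0,"wy": 0,"wz": 0},{"hand": -0.6,"tx": 0.67,"ty": -0.15,"tz": 0,"wx": 0,"wy": 0,"wz": 0},{"hand": -0.6,"tx": 0.67,"ty": -0.15,"tz": 0,"wx": 0,"wy": 0,"wz": 0},{"hand": -0.6,"tx": 0.67,"ty": -0.15,"tz": 0,"wx": 0,"wy": 0,"wz": 0},{"hand": -0.6,"tx": 0.67,"ty": -0.15,"tz": 0,"wx": 0,"wy": 0,"wz": 0},{"hand": -0.6,"tx": 0.67,"ty": -0.15,"tz": 0,"wx": 0,"wy": 0,"wz": 0},{"hand": -0.6,"tx": 0.67,"ty": -0.15,"tz": 0,"wx": 0,"wy": 0,"wz": 0},{"hand": -0.6,"tx": 0.67,"ty": -0.15,"tz": 0,"wx": 0,"wy": 0,"wz": 0},{"hand": -0.6,"tx": 0.67,"ty": -0.15,"tz": 0,"wx": 0,"wy": 0,"wz": 0},{"hand": -0.6,"tx": 0.67,"ty": -0.15,"tz": 0,"wx": 0,"wy": 0,"wz": 0},{"hand": -0.6,"tx": 0.67,"ty": -0.15,"tz": 0,"wx": 0,"wy": 0,"wz": 0},{"hand": -0.6,"tx": 0.67,"ty": -0.15,"tz": 0,"wx": 0,"wy": 0,"wz": 0}])

```text
time: 7.25
tool_pos: [528.6, 253.2, 273.9]
tcp_rot: [3.141, -0.001, 1.481]
contact_force: [-0.2, -0.1, 0.5]
grip_width: 73.2
```

Request:
drive_tool(deltas=[{"hand": -0.6,"tx": 0,"ty": 0,"tz": 0,"wx": 0,"wy": 0,"wz": 1},{"hand": -0.6,"tx": 0,"ty": 0,"tz": 0,"wx": 0,"wy": 0,"wz": 1},{"hand": -0.6,"tx": 0,"ty": 0,"tz": 0,"wx": 0,"wy": 0,"wz": 1},{"hand": -0.6,"tx": 0,"ty": 0,"tz": 0,"wx": 0,"wy": 0,"wz": 1},{"hand": -0.6,"tx": 0,"ty": 0,"tz": 0,"wx": 0,"wy": 0,"wz": 1},{"hand": -0.6,"tx": 0,"ty": 0,"tz": 0,"wx": 0,"wy": 0,"wz": 1},{"hand": -0.6,"tx": 0,"ty": 0,"tz": 0,"wx": 0,"wy": 0,"wz": 1},{"hand": -0.6,"tx": 0,"ty": 0,"tz": 0,"wx": 0,"wy": 0,"wz": 1},{"hand": -0.6,"tx": 0,"ty": 0,"tz": 0,"wx": 0,"wy": 0,"wz": 1},{"hand": -0.6,"tx": 0,"ty": 0,"tz": 0,"wx": 0,"wy": 0,"wz": 1},{"hand": -0.6,"tx": 0,"ty": 0,"tz": 0,"wx": 0,"wy": 0,"wz": 1},{"hand": -0.6,"tx": 0,"ty": 0,"tz": 0,"wx": 0,"wy": 0,"wz": 1},{"hand": -0.6,"tx": 0,"ty": 0,"tz": 0,"wx": 0,"wy": 0,"wz": 1},{"hand": -0.6,"tx": 0,"ty": 0,"tz": 0,"wx": 0,"wy": 0,"wz": 1},{"hand": -0.6,"tx": 0,"ty": 0,"tz": 0,"wx": 0,"wy": 0,"wz": 0.9}])

```text
time: 8.5
tool_pos: [528.9, 251.9, 273.8]
tcp_rot: [-3.141, -0.001, 0.177]
contact_force: [-0.8, -0.0, -0.6]
grip_width: 73.6
```

```bash
python3 look.py top 340 430 180 270 6.5 3t; python3 look.py side 310 450 240 360 5 3s
```

```text
[528.96278039 251.86234373 273.78034153] [-3.14126169e+00 -7.60911527e-04  1.72311362e-01] [-0.92748237 -0.09310884  0.22118327]
[528.94844502 251.85996578 273.7206201 ] [-3.14134695e+00 -7.11773265e-04  1.80155991e-01] [-0.62643724  0.33953622  0.86940672]
```

View pics/3t.png

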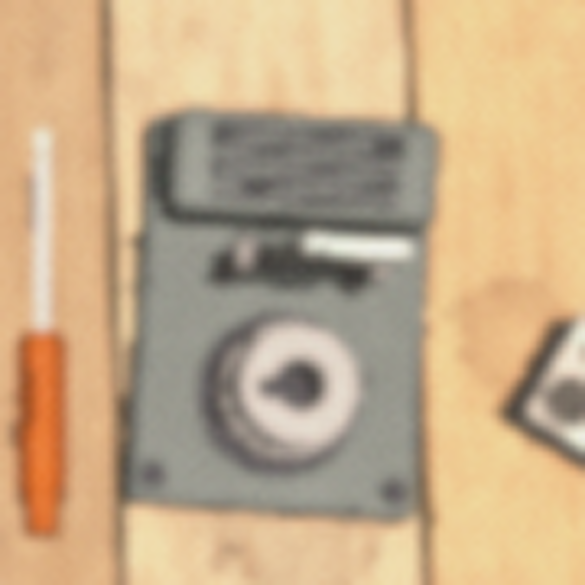

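View pics/3s.png

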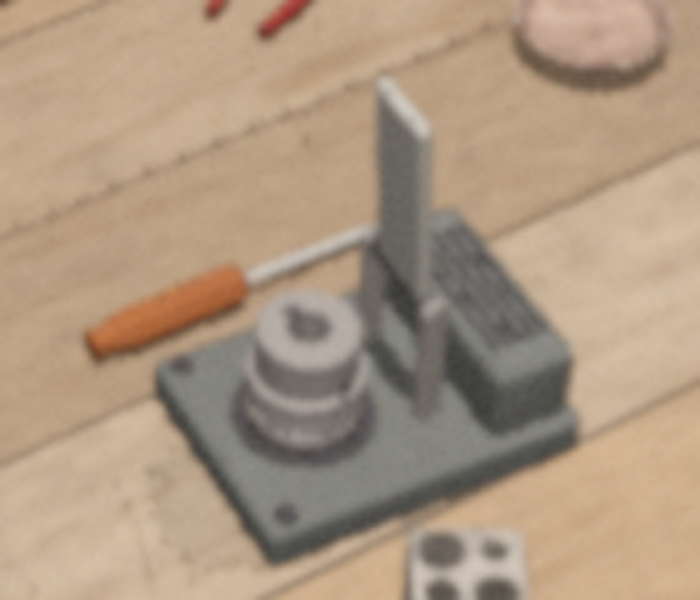

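View pics/3s_full.png

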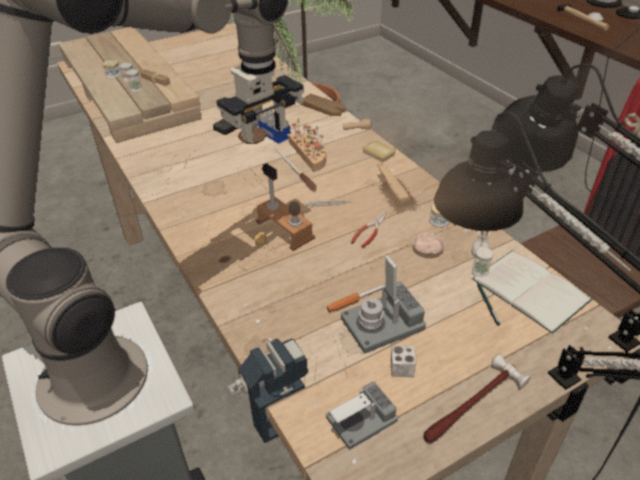

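```bash
python3 - <<'E'
from h import *
np.set_printoptions(precision=3,suppress=True)
D=lambda x,y:(340+(x+.5)/6.5-.5,180+(y+.5)/6.5-.5)
S=lambda x,y:(310+(x+.5)/5-.5,240+(y+.5)/5-.5)
t=cv2.imread("pics/3t_full.png"); s=cv2.imread("pics/3s_full.png")
# hub top face ring mask in top view: bright pinkish
m=((t.min(2)>150)&(t.max(2)-t.min(2).astype(int)<45)).astype(np.uint8)*255
m[:, :372]=0; m[:, 400:]=0; m[:226]=0; m[255:]=0
c=max(cv2.findContours(m,cv2.RETR_EXTERNAL,cv2.CHAIN_APPROX_NONE)[0],key=cv2.contourArea)
e=cv2.fitEllipse(c); print("ellipse",e, onz('top',e[0],74))
print("eye face", onz('top',D(303,386),74), onz('side',S(311,328),74))
g=t.max(2); d=(g<125).astype(np.uint8)*255; d[:,376:396] = d[:,376:396]; mm=np.zeros_like(d); mm[232:246,377:396]=d[232:246,377:396]
ys,xs=np.nonzero(mm); print("dark",xs.mean(),ys.mean(),len(xs))
big=cv2.resize(t[226:254,370:402],None,fx=20,fy=20,interpolation=cv2.INTER_CUBIC); cv2.imwrite("pics/hub.png",big)
cv2.imwrite("pics/hubs.png",cv2.resize(s[292:330,352:390],None,fx=16,fy=16,interpolation=cv2.INTER_CUBIC))
print("cover tip mid", [onz('top',D(*p),183.5) for p in((305,242),(412,250),(358,247))], "tri", tri(D(303,235),S(382,80)),tri(D(413,243),S(428,130)))
E
```

```text
ellipse ((385.9756164550781, 238.76573181152344), (17.86697006225586, 18.91393280029297), 155.70040893554688) [ 541.093 -180.812   74.   ]
eye face [ 540.62  -181.307   74.   ] [ 541.922 -180.792   74.   ]
dark 385.15625 238.375 32
cover tip mid [array([ 580.472, -165.912,  183.5  ]), array([ 577.072, -200.744,  183.5  ]), array([ 578.447, -183.156,  183.5  ])] tri (array([ 582.266, -165.349,  180.221]), np.float64(2.03796518338514)) (array([ 578.593, -200.742,  183.18 ]), np.float64(1.8260779766778044))
```

View pics/hub.png

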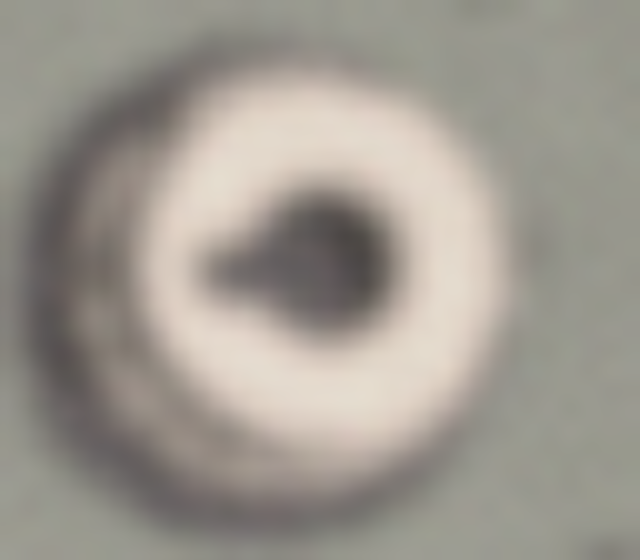

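View pics/hubs.png

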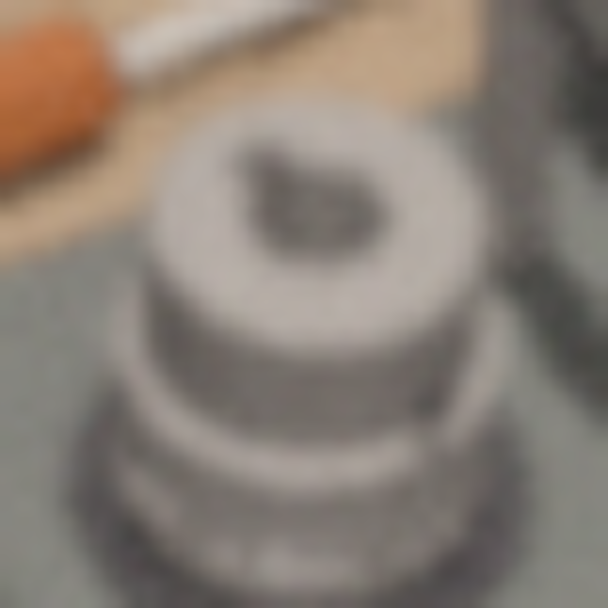

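```bash
python3 - <<'E'
from h import *
np.set_printoptions(precision=2,suppress=True)
yaw=-0.09; hub=np.array([541.2,-180.9]); X=np.array([np.cos(yaw),np.sin(yaw)]);Y=np.array([-X[1],X[0]])
h=hub+45*X
for n,f,x0,y0,k in (("top","3t",340,180,6.5),("side","3s",310,240,5)):
    im=cv2.imread(f"pics/{f}.png")
    for th,col in((1.57,(0,0,255)),(1.49,(255,0,0))):
        pts=[]
        for sy in(-18,18):
            for sx in (-3.5,3.5):
                for r in(20,100):
                    d=r*(-np.cos(th))+sx*np.sin(th); z=83.5+r*np.sin(th)+sx*np.cos(th)
                    u=proj(n,[*(h+d*X+sy*Y),z]); pts.append((u-[x0,y0]+.5)*k-.5)
        for a,b in((0,1),(2,3),(4,5),(6,7),(1,3),(3,7),(7,5),(5,1)): cv2.line(im,tuple(int(v) for v in pts[a]),tuple(int(v) for v in pts[b]),col,1)
    for p in((45,-24,90),(45,24,90)):
        u=(proj(n,[*(hub+p[0]*X+p[1]*Y),90])-[x0,y0]+.5)*k-.5; cv2.circle(im,tuple(int(v) for v in u),3,(0,255,0),1)
    cv2.imwrite(f"pics/ov_{n}.png",im[30:330])
E
```

```text
(no output)
```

View pics/ov_top.png

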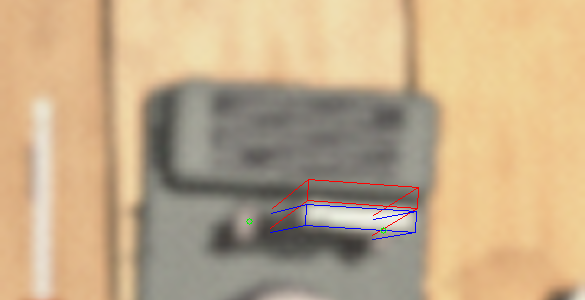

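View pics/ov_side.png

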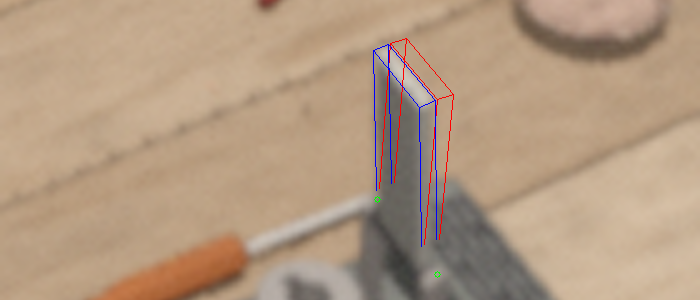

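The cover leans about 0.075 rad short of vertical in both views: the strip end is 6 to 7 mm forward. There is plenty of time, so I'll go back and correct it before touching the shaft.

Request:
drive_tool(deltas=[{"hand": -0.6,"tx": 0,"ty": 0,"tz": 0,"wx": 0,"wy": 0,"wz": -1},{"hand": -0.6,"tx": 0,"ty": 0,"tz": 0,"wx": 0,"wy": 0,"wz": -1},{"hand": -0.6,"tx": 0,"ty": 0,"tz": 0,"wx": 0,"wy": 0,"wz": -1},{"hand": -0.6,"tx": 0,"ty": 0,"tz": 0,"wx": 0,"wy": 0,"wz": -1},{"hand": -0.6,"tx": 0,"ty": 0,"tz": 0,"wx": 0,"wy": 0,"wz": -1},{"hand": -0.6,"tx": 0,"ty": 0,"tz": 0,"wx": 0,"wy": 0,"wz": -1},{"hand": -0.6,"tx": 0,"ty": 0,"tz": 0,"wx": 0,"wy": 0,"wz": -1},{"hand": -0.6,"tx": 0,"ty": 0,"tz": 0,"wx": 0,"wy": 0,"wz": -1},{"hand": -0.6,"tx": 0,"ty": 0,"tz": 0,"wx": 0,"wy": 0,"wz": -1},{"hand": -0.6,"tx": 0,"ty": 0,"tz": 0,"wx": 0,"wy": 0,"wz": -1},{"hand": -0.6,"tx": 0,"ty": 0,"tz": 0,"wx": 0,"wy": 0,"wz": -1},{"hand": -0.6,"tx": 0,"ty": 0,"tz": 0,"wx": 0,"wy": 0,"wz": -1},{"hand": -0.6,"tx": 0,"ty": 0,"tz": 0,"wx": 0,"wy": 0,"wz": -1},{"hand": -0.6,"tx": 0,"ty": 0,"tz": 0,"wx": 0,"wy": 0,"wz": -1},{"hand": -0.6,"tx": 0,"ty": 0,"tz": 0,"wx": 0,"wy": 0,"wz": -0.9}])

```text
time: 9.85
tool_pos: [528.9, 251.8, 273.5]
tcp_rot: [3.141, -0.0, 1.488]
contact_force: [0.3, -0.1, 0.7]
grip_width: 73.4
```

Request:
drive_tool(deltas=[{"hand": -0.6,"tx": -0.67,"ty": 0.14,"tz": 0,"wx": 0,"wy": 0,"wz": 0},{"hand": -0.6,"tx": -0.67,"ty": 0.14,"tz": 0,"wx": 0,"wy": 0,"wz": 0},{"hand": -0.6,"tx": -0.67,"ty": 0.14,"tz": 0,"wx": 0,"wy": 0,"wz": 0},{"hand": -0.6,"tx": -0.67,"ty": 0.14,"tz": 0,"wx": 0,"wy": 0,"wz": 0},{"hand": -0.6,"tx": -0.67,"ty": 0.14,"tz": 0,"wx": 0,"wy": 0,"wz": 0},{"hand": -0.6,"tx": -0.67,"ty": 0.14,"tz": 0,"wx": 0,"wy": 0,"wz": 0},{"hand": -0.6,"tx": -0.67,"ty": 0.14,"tz": 0,"wx": 0,"wy": 0,"wz": 0},{"hand": -0.6,"tx": -0.67,"ty": 0.14,"tz": 0,"wx": 0,"wy": 0,"wz": 0},{"hand": -0.6,"tx": -0.67,"ty": 0.14,"tz": 0,"wx": 0,"wy": 0,"wz": 0},{"hand": -0.6,"tx": -0.67,"ty": 0.14,"tz": 0,"wx": 0,"wy": 0,"wz": 0},{"hand": -0.6,"tx": -0.67,"ty": 0.14,"tz": 0,"wx": 0,"wy": 0,"wz": 0},{"hand": -0.6,"tx": -0.67,"ty": 0.14,"tz": 0,"wx": 0,"wy": 0,"wz": 0},{"hand": -0.6,"tx": -0.67,"ty": 0.14,"tz": 0,"wx": 0,"wy": 0,"wz": 0},{"hand": -0.6,"tx": -0.67,"ty": 0.14,"tz": 0,"wx": 0,"wy": 0,"wz": 0},{"hand": -0.6,"tx": -0.67,"ty": 0.14,"tz": 0,"wx": 0,"wy": 0,"wz": 0},{"hand": -0.6,"tx": -0.67,"ty": 0.14,"tz": 0,"wx": 0,"wy": 0,"wz": 0},{"hand": -0.6,"tx": 0,"ty": 0,"tz": 0,"wx": 0,"wy": 0,"wz": 0}])

```text
time: 11.27
tool_pos: [579.8, -188.1, 272.9]
tcp_rot: [3.141, 0.002, 1.48]
contact_force: [0.0, 0.3, -0.1]
grip_width: 73.5
```

Request:
drive_tool(deltas=[{"hand": -0.6,"tx": 0.1,"ty": 0,"tz": 0.6,"wx": 0,"wy": 0,"wz": 0},{"hand": -0.6,"tx": 0,"ty": 0,"tz": 0.6,"wx": 0,"wy": 0,"wz": 0},{"hand": -0.6,"tx": 0,"ty": 0,"tz": 0.6,"wx": 0,"wy": 0,"wz": 0},{"hand": -0.6,"tx": 0,"ty": 0,"tz": 0.6,"wx": 0,"wy": 0,"wz": 0},{"hand": -0.6,"tx": 0,"ty": 0,"tz": 0.3,"wx": 0,"wy": 0,"wz": 0},{"hand": 1,"tx": 0,"ty": 0,"tz": 0,"wx": 0,"wy": 0,"wz": 0},{"hand": 1,"tx": 0,"ty": 0,"tz": 0,"wx": 0,"wy": 0,"wz": 0},{"hand": 1,"tx": 0,"ty": 0,"tz": 0,"wx": 0,"wy": 0,"wz": 0},{"hand": 1,"tx": 0,"ty": 0,"tz": 0,"wx": 0,"wy": 0,"wz": 0},{"hand": 1,"tx": 0,"ty": 0,"tz": 0,"wx": 0,"wy": 0,"wz": 0},{"hand": 1,"tx": 0,"ty": 0,"tz": 0,"wx": 0,"wy": 0,"wz": 0},{"hand": 1,"tx": 0,"ty": 0,"tz": 0,"wx": 0,"wy": 0,"wz": 0},{"hand": 1,"tx": 0,"ty": 0,"tz": 0,"wx": 0,"wy": 0,"wz": 0},{"hand": 1,"tx": 0,"ty": 0,"tz": 0,"wx": 0,"wy": 0,"wz": 0}])

```text
time: 12.43
tool_pos: [580.4, -183.0, 166.4]
tcp_rot: [3.139, 0.006, 1.48]
contact_force: [-2.2, -13.1, 0.4]
grip_width: 35.6
```

Request:
drive_tool(deltas=[{"hand": 1,"tx": -0.03,"ty": 0.06,"tz": 0,"wx": 0,"wy": 0,"wz": 0},{"hand": 1,"tx": 0,"ty": 0.06,"tz": 0,"wx": 0,"wy": 0,"wz": 0},{"hand": 1,"tx": 0,"ty": 0.05,"tz": 0,"wx": 0,"wy": 0,"wz": 0},{"hand": 1,"tx": 0,"ty": 0,"tz": 0,"wx": 0,"wy": 0,"wz": 0},{"hand": 1,"tx": 0,"ty": 0,"tz": 0,"wx": 0,"wy": 0,"wz": 0}])

```text
time: 12.85
tool_pos: [586.0, -183.7, 166.5]
tcp_rot: [-3.141, 0.004, 1.481]
contact_force: [-4.9, -8.6, 4.6]
grip_width: 35.6
```

```bash
cat > ov.py <<'E'
import sys
from h import *
yaw=-0.09; hub=np.array([541.2,-180.9]); X=np.array([np.cos(yaw),np.sin(yaw)]);Y=np.array([-X[1],X[0]])
h=hub+45*X
o=sys.argv[2]; n="side"; x0,y0,k=310,240,5; 
full=capture(n)[:,:,::-1]; im=cv2.resize(full[240:360,310:450],None,fx=5,fy=5,interpolation=cv2.INTER_CUBIC)
raw=im.copy()
for th,col in((1.57,(0,0,255)),(1.49,(255,0,0))):
    pts=[]
    for sy in(-18,18):
        for sx in (-3.5,3.5):
            for r in(20,100):
                d=r*(-np.cos(th))+sx*np.sin(th); z=83.5+r*np.sin(th)+sx*np.cos(th)
                u=proj(n,[*(h+d*X+sy*Y),z]); pts.append((u-[x0,y0]+.5)*k-.5)
    for a,b in((0,1),(2,3),(4,5),(6,7),(1,3),(3,7),(7,5),(5,1)): cv2.line(im,tuple(int(v) for v in pts[a]),tuple(int(v) for v in pts[b]),col,1)
cv2.imwrite(f"pics/{o}.png",np.hstack([im[30:430,200:600],raw[30:430,200:600]]))
E
python3 ov.py x ov5
```

```text
(no output)
```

View pics/ov5.png

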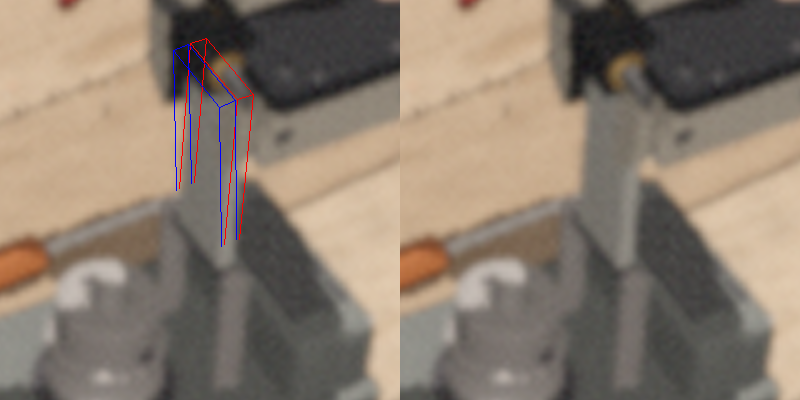

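Request:
drive_tool(deltas=[{"hand": 1,"tx": -0.03,"ty": 0.04,"tz": 0,"wx": 0,"wy": 0,"wz": 0},{"hand": 1,"tx": 0,"ty": 0,"tz": 0,"wx": 0,"wy": 0,"wz": 0},{"hand": -0.6,"tx": 0,"ty": 0,"tz": 0,"wx": 0,"wy": 0,"wz": 0},{"hand": -0.6,"tx": 0,"ty": 0,"tz": 0,"wx": 0,"wy": 0,"wz": 0},{"hand": -0.6,"tx": 0,"ty": 0,"tz": 0,"wx": 0,"wy": 0,"wz": 0},{"hand": -0.6,"tx": 0,"ty": 0,"tz": 0,"wx": 0,"wy": 0,"wz": 0},{"hand": -0.6,"tx": 0,"ty": 0,"tz": 0,"wx": 0,"wy": 0,"wz": 0}])

```text
time: 13.48
tool_pos: [588.4, -182.2, 165.1]
tcp_rot: [3.141, -0.0, 1.481]
contact_force: [-0.0, -0.2, 0.7]
grip_width: 64.7
```

```bash
python3 ov.py x ov6;python3 -c "
from h import *
print(get_obs()['tool_pos'])"
```

```text
[ 588.33630409 -182.2436438   165.0498083 ]
```

View pics/ov6.png

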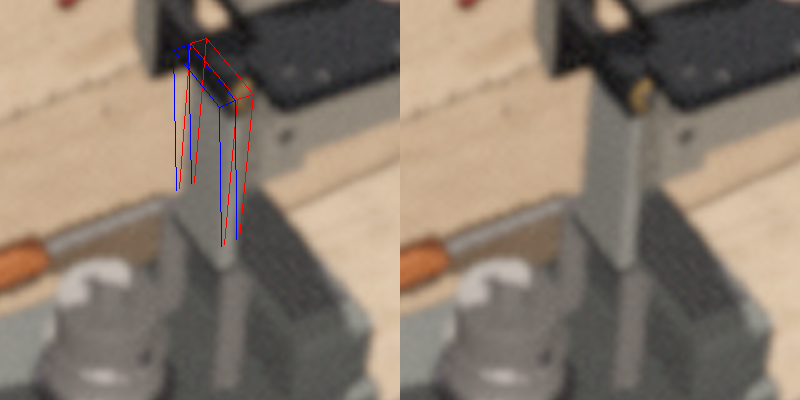

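Still upright after letting go. Next I'll lift straight up and look again.

Request:
drive_tool(deltas=[{"hand": -0.6,"tx": 0,"ty": 0,"tz": -0.2,"wx": 0,"wy": 0,"wz": 0},{"hand": -0.6,"tx": 0,"ty": 0,"tz": -0.7,"wx": 0,"wy": 0,"wz": 0},{"hand": -0.6,"tx": 0,"ty": 0,"tz": -0.8,"wx": 0,"wy": 0,"wz": 0},{"hand": -0.6,"tx": 0,"ty": 0,"tz": -0.8,"wx": 0,"wy": 0,"wz": 0},{"hand": -0.6,"tx": 0,"ty": 0,"tz": -0.2,"wx": 0,"wy": 0,"wz": 0}])

```text
time: 13.95
tool_pos: [589.9, -183.0, 279.6]
tcp_rot: [3.133, 0.003, 1.481]
contact_force: [1.2, -0.1, 1.3]
grip_width: 73.6
```

```bash
python3 ov.py x ov7
```

```text
(no output)
```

View pics/ov7.png

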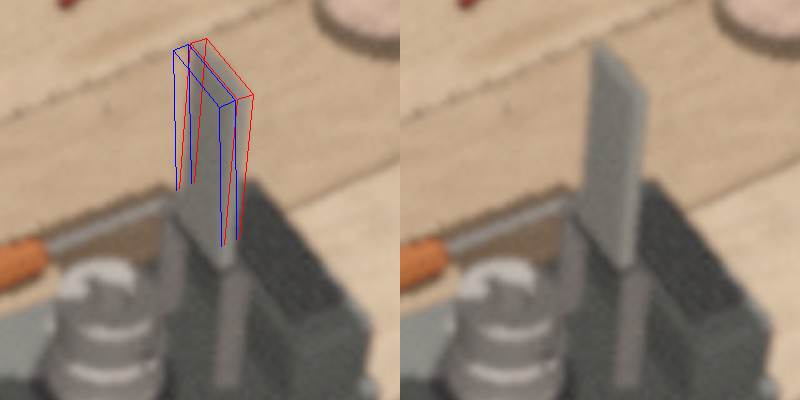

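Now the cover matches the upright outline in red. On to the shaft.

Request:
drive_tool(deltas=[{"hand": -0.6,"tx": 0.67,"ty": -0.11,"tz": 0,"wx": 0,"wy": 0,"wz": 0},{"hand": -0.6,"tx": 0.67,"ty": -0.15,"tz": 0,"wx": 0,"wy": 0,"wz": 0},{"hand": -0.6,"tx": 0.67,"ty": -0.15,"tz": 0,"wx": 0,"wy": 0,"wz": 0},{"hand": -0.6,"tx": 0.67,"ty": -0.15,"tz": 0,"wx": 0,"wy": 0,"wz": 0},{"hand": -0.6,"tx": 0.67,"ty": -0.15,"tz": 0,"wx": 0,"wy": 0,"wz": 0},{"hand": -0.6,"tx": 0.67,"ty": -0.15,"tz": 0,"wx": 0,"wy": 0,"wz": 0},{"hand": -0.6,"tx": 0.67,"ty": -0.15,"tz": 0,"wx": 0,"wy": 0,"wz": 0},{"hand": -0.6,"tx": 0.67,"ty": -0.15,"tz": 0,"wx": 0,"wy": 0,"wz": 0},{"hand": -0.6,"tx": 0.67,"ty": -0.15,"tz": 0,"wx": 0,"wy": 0,"wz": 0},{"hand": -0.6,"tx": 0.67,"ty": -0.15,"tz": 0,"wx": 0,"wy": 0,"wz": 0},{"hand": -0.6,"tx": 0.67,"ty": -0.15,"tz": 0,"wx": 0,"wy": 0,"wz": 0},{"hand": -0.6,"tx": 0.67,"ty": -0.15,"tz": 0,"wx": 0,"wy": 0,"wz": 0},{"hand": -0.6,"tx": 0.67,"ty": -0.15,"tz": 0,"wx": 0,"wy": 0,"wz": 0},{"hand": -0.6,"tx": 0.67,"ty": -0.15,"tz": 0,"wx": 0,"wy": 0,"wz": 0},{"hand": -0.6,"tx": 0.67,"ty": -0.15,"tz": 0,"wx": 0,"wy": 0,"wz": 0},{"hand": -0.6,"tx": 0.67,"ty": -0.15,"tz": 0,"wx": 0,"wy": 0,"wz": 0}])

```text
time: 15.33
tool_pos: [531.8, 254.3, 272.1]
tcp_rot: [-3.14, 0.001, 1.481]
contact_force: [1.0, -0.1, -0.5]
grip_width: 73.7
```

Request:
drive_tool(deltas=[{"hand": -0.6,"tx": 0,"ty": 0,"tz": 0,"wx": 0,"wy": 0,"wz": 1},{"hand": -0.6,"tx": 0,"ty": 0,"tz": 0,"wx": 0,"wy": 0,"wz": 1},{"hand": -0.6,"tx": 0,"ty": 0,"tz": 0,"wx": 0,"wy": 0,"wz": 1},{"hand": -0.6,"tx": 0,"ty": 0,"tz": 0,"wx": 0,"wy": 0,"wz": 1},{"hand": -0.6,"tx": 0,"ty": 0,"tz": 0,"wx": 0,"wy": 0,"wz": 1},{"hand": -0.6,"tx": 0,"ty": 0,"tz": 0,"wx": 0,"wy": 0,"wz": 1},{"hand": -0.6,"tx": 0,"ty": 0,"tz": 0,"wx": 0,"wy": 0,"wz": 1},{"hand": -0.6,"tx": 0,"ty": 0,"tz": 0,"wx": 0,"wy": 0,"wz": 1},{"hand": -0.6,"tx": 0,"ty": 0,"tz": 0,"wx": 0,"wy": 0,"wz": 1},{"hand": -0.6,"tx": 0,"ty": 0,"tz": 0,"wx": 0,"wy": 0,"wz": 1},{"hand": -0.6,"tx": 0,"ty": 0,"tz": 0,"wx": 0,"wy": 0,"wz": 1},{"hand": -0.6,"tx": 0,"ty": 0,"tz": 0,"wx": 0,"wy": 0,"wz": 1},{"hand": -0.6,"tx": 0,"ty": 0,"tz": 0,"wx": 0,"wy": 0,"wz": 1},{"hand": -0.6,"tx": 0,"ty": 0,"tz": 0,"wx": 0,"wy": 0,"wz": 1},{"hand": -0.6,"tx": 0,"ty": 0,"tz": 0,"wx": 0,"wy": 0,"wz": 0.9}])

```text
time: 16.58
tool_pos: [532.2, 253.0, 272.0]
tcp_rot: [3.141, 0.002, 0.177]
contact_force: [-0.4, -0.8, -0.0]
grip_width: 73.5
```

Request:
drive_tool(deltas=[{"hand": -0.6,"tx": 0,"ty": 0,"tz": 0.6,"wx": 0,"wy": 0,"wz": 0},{"hand": -0.6,"tx": 0,"ty": 0,"tz": 0.6,"wx": 0,"wy": 0,"wz": 0},{"hand": -0.6,"tx": 0,"ty": 0,"tz": 0.6,"wx": 0,"wy": 0,"wz": 0},{"hand": -0.6,"tx": 0,"ty": 0,"tz": 0.6,"wx": 0,"wy": 0,"wz": 0},{"hand": -0.6,"tx": 0,"ty": 0,"tz": 0.4,"wx": 0,"wy": 0,"wz": 0},{"hand": -0.6,"tx": 0,"ty": 0,"tz": 0.2,"wx": 0,"wy": 0,"wz": 0},{"hand": 0.3,"tx": 0,"ty": 0,"tz": 0,"wx": 0,"wy": 0,"wz": 0},{"hand": 0.3,"tx": 0,"ty": 0,"tz": 0,"wx": 0,"wy": 0,"wz": 0},{"hand": 0.3,"tx": 0,"ty": 0,"tz": 0,"wx": 0,"wy": 0,"wz": 0},{"hand": 0.3,"tx": 0,"ty": 0,"tz": 0,"wx": 0,"wy": 0,"wz": 0},{"hand": 0.3,"tx": 0,"ty": 0,"tz": 0,"wx": 0,"wy": 0,"wz": 0},{"hand": 0.3,"tx": 0,"ty": 0,"tz": 0,"wx": 0,"wy": 0,"wz": 0}])

```text
time: 17.58
tool_pos: [532.9, 253.2, 154.0]
tcp_rot: [-3.141, -0.002, 0.181]
contact_force: [0.6, 0.2, 0.1]
grip_width: 38.2
```

```bash
python3 look.py side 200 320 90 260 3.5 8s
```

```text
[532.84189573 253.14486983 153.76333383] [-3.14141517e+00 -1.16776484e-03  1.80907540e-01] [-0.08979949  0.1784363   0.07236624]
```

View pics/8s.png

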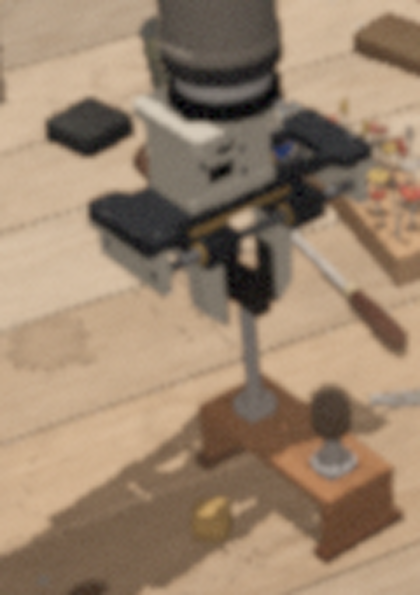

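Request:
drive_tool(deltas=[{"hand": 1,"tx": 0,"ty": 0,"tz": 0.04,"wx": 0,"wy": 0,"wz": 0},{"hand": 1,"tx": 0,"ty": 0,"tz": 0,"wx": 0,"wy": 0,"wz": 0},{"hand": 1,"tx": 0,"ty": 0,"tz": 0,"wx": 0,"wy": 0,"wz": 0},{"hand": 1,"tx": 0,"ty": 0,"tz": 0,"wx": 0,"wy": 0,"wz": 0},{"hand": 1,"tx": 0,"ty": 0,"tz": 0,"wx": 0,"wy": 0,"wz": 0},{"hand": 1,"tx": 0,"ty": 0,"tz": 0,"wx": 0,"wy": 0,"wz": 0},{"hand": 1,"tx": 0,"ty": 0,"tz": 0,"wx": 0,"wy": 0,"wz": 0},{"hand": 1,"tx": 0,"ty": 0,"tz": 0,"wx": 0,"wy": 0,"wz": 0}])

```text
time: 18.3
tool_pos: [532.5, 253.1, 151.4]
tcp_rot: [-3.142, 0.0, 0.181]
contact_force: [-0.2, -0.7, -1.6]
grip_width: 13.7
```

Request:
drive_tool(deltas=[{"hand": 1,"tx": 0,"ty": 0,"tz": -0.2,"wx": 0,"wy": 0,"wz": 0},{"hand": 1,"tx": 0,"ty": 0,"tz": -0.4,"wx": 0,"wy": 0,"wz": 0},{"hand": 1,"tx": 0,"ty": 0,"tz": -0.5,"wx": 0,"wy": 0,"wz": 0},{"hand": 1,"tx": 0,"ty": 0,"tz": -0.5,"wx": 0,"wy": 0,"wz": 0},{"hand": 1,"tx": 0,"ty": 0,"tz": -0.5,"wx": 0,"wy": 0,"wz": 0},{"hand": 1,"tx": 0,"ty": 0,"tz": -0.5,"wx": 0,"wy": 0,"wz": 0},{"hand": 1,"tx": 0,"ty": 0,"tz": -0.2,"wx": 0,"wy": 0,"wz": 0},{"hand": 1,"tx": 0,"ty": 0,"tz": 0,"wx": 0,"wy": 0,"wz": 0}])

```text
time: 18.97
tool_pos: [533.5, 253.4, 266.1]
tcp_rot: [-3.141, -0.005, 0.181]
contact_force: [0.2, -0.0, -2.2]
grip_width: 13.5
```

```bash
python3 look.py side 200 320 50 220 3.5 9s
```

```text
[532.82290118 253.13283314 264.21675936] [-3.14129259e+00 -1.80523057e-03  1.80862027e-01] [-0.0229797  -0.59198575 -1.95148963]
```

View pics/9s.png

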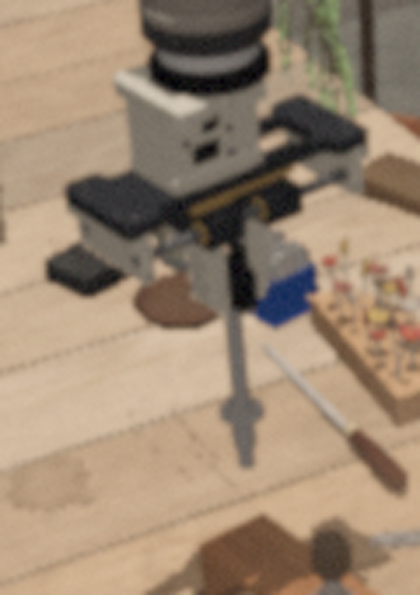

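```bash
python3 - <<'E'
from h import *
np.set_printoptions(precision=2,suppress=True)
H=lambda x,y:(370+(x+.5)/20-.5,226+(y+.5)/20-.5)
HS=lambda x,y:(352+(x+.5)/16-.5,292+(y+.5)/16-.5)
def ang(p,q): d=q-p; return np.arctan2(d[1],d[0]), np.linalg.norm(d)
c=onz('top',(385.98,238.77),74); k=onz('top',H(205,274),74); print("top",c,k,ang(c,k))
c=onz('side',HS(318,218),74)
for q in ((245,160),(250,155)):
  k=onz('side',HS(*q),74); print("side",c,k,ang(c,k))
# face outline ellipse side: extents
print("side face centre from extents", onz('side',HS((155+488)/2,(90+350)/2),74))
# bore dark region in side: top, threshold
u=proj('side',[532.8,253.1,120.6]); print("expected tip px in crop",(u-[200,50]+.5)*3.5)
for z in(121,165,169,200): print(z,(proj('side',[532.8,253.1,z])-[200,50]+.5)*3.5)
E
python3 - <<'E'
import cv2
s=cv2.imread("pics/9s_full.png"); cv2.imwrite("pics/9z.png",cv2.resize(s[115:190,245:290],None,fx=8,fy=8,interpolation=cv2.INTER_CUBIC))
E
```

```text
top [ 541.08 -180.82   74.  ] [ 540.33 -166.18   74.  ] (np.float64(1.6219368203597602), np.float64(14.65726014465623))
side [ 541.3  -180.27   74.  ] [ 539.02 -166.92   74.  ] (np.float64(1.7403185073812641), np.float64(13.54361807639012))
side [ 541.3  -180.27   74.  ] [ 540.06 -166.52   74.  ] (np.float64(1.660852149351935), np.float64(13.806404503748945))
side face centre from extents [ 541.49 -180.79   74.  ]
expected tip px in crop [248.33 469.62]
121 [248.29 469.15]
165 [243.68 416.79]
169 [243.25 411.92]
200 [239.87 373.6 ]
```

View pics/9z.png

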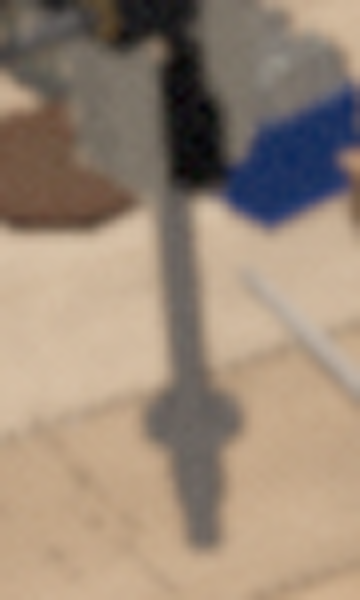

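Request:
drive_tool(deltas=[{"hand": 1,"tx": 0,"ty": 0,"tz": 0,"wx": 0,"wy": 0,"wz": 0.58},{"hand": 1,"tx": 0,"ty": 0,"tz": 0,"wx": 0,"wy": 0,"wz": 0.58},{"hand": 1,"tx": -0.04,"ty": 0.3,"tz": 0,"wx": 0,"wy": 0,"wz": 0},{"hand": 1,"tx": -0.04,"ty": 0.66,"tz": 0,"wx": 0,"wy": 0,"wz": 0},{"hand": 1,"tx": -0.04,"ty": 0.66,"tz": 0,"wx": 0,"wy": 0,"wz": 0},{"hand": 1,"tx": -0.04,"ty": 0.66,"tz": 0,"wx": 0,"wy": 0,"wz": 0},{"hand": 1,"tx": -0.04,"ty": 0.66,"tz": 0,"wx": 0,"wy": 0,"wz": 0},{"hand": 1,"tx": -0.04,"ty": 0.66,"tz": 0,"wx": 0,"wy": 0,"wz": 0},{"hand": 1,"tx": -0.04,"ty": 0.66,"tz": 0,"wx": 0,"wy": 0,"wz": 0},{"hand": 1,"tx": -0.04,"ty": 0.66,"tz": 0,"wx": 0,"wy": 0,"wz": 0},{"hand": 1,"tx": -0.04,"ty": 0.66,"tz": 0,"wx": 0,"wy": 0,"wz": 0},{"hand": 1,"tx": -0.04,"ty": 0.66,"tz": 0,"wx": 0,"wy": 0,"wz": 0},{"hand": 1,"tx": -0.04,"ty": 0.66,"tz": 0,"wx": 0,"wy": 0,"wz": 0},{"hand": 1,"tx": -0.04,"ty": 0.66,"tz": 0,"wx": 0,"wy": 0,"wz": 0},{"hand": 1,"tx": -0.04,"ty": 0.66,"tz": 0,"wx": 0,"wy": 0,"wz": 0},{"hand": 1,"tx": -0.04,"ty": 0.66,"tz": 0,"wx": 0,"wy": 0,"wz": 0},{"hand": 1,"tx": -0.04,"ty": 0.66,"tz": 0,"wx": 0,"wy": 0,"wz": 0},{"hand": 1,"tx": -0.02,"ty": 0.64,"tz": 0,"wx": 0,"wy": 0,"wz": 0},{"hand": 1,"tx": 0,"ty": 0.64,"tz": 0,"wx": 0,"wy": 0,"wz": 0},{"hand": 1,"tx": 0,"ty": 0,"tz": 0,"wx": 0,"wy": 0,"wz": 0}])

```text
time: 20.68
tool_pos: [541.3, -185.2, 261.9]
tcp_rot: [3.14, 0.002, 0.077]
contact_force: [-0.9, 0.3, -1.6]
grip_width: 14.0
```

```bash
python3 look.py side 310 440 180 350 3.5 10s
```

```text
[ 541.20247114 -182.95138179  261.94884973] [-3.14087772e+00  2.28070270e-03  7.75209087e-02] [-0.11408121  0.22324278 -1.20894311]
```

View pics/10s.png

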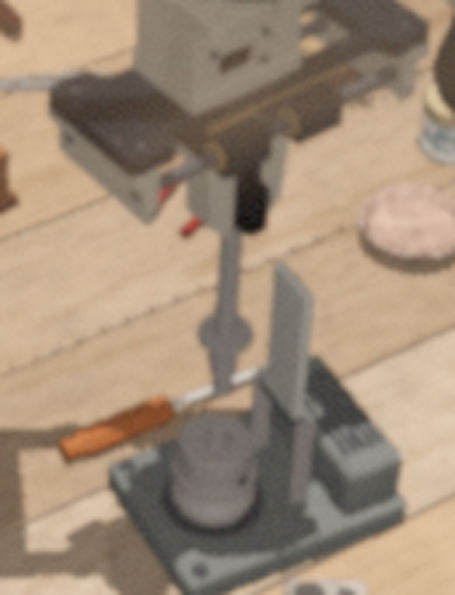

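Request:
drive_tool(deltas=[{"hand": 1,"tx": 0,"ty": -0.05,"tz": 0,"wx": 0,"wy": 0,"wz": 0},{"hand": 1,"tx": 0,"ty": 0,"tz": 0.3,"wx": 0,"wy": 0,"wz": 0},{"hand": 1,"tx": 0,"ty": 0,"tz": 0.3,"wx": 0,"wy": 0,"wz": 0},{"hand": 1,"tx": 0,"ty": 0,"tz": 0.3,"wx": 0,"wy": 0,"wz": 0},{"hand": 1,"tx": 0,"ty": 0,"tz": 0.3,"wx": 0,"wy": 0,"wz": 0},{"hand": 1,"tx": 0,"ty": 0,"tz": 0.2,"wx": 0,"wy": 0,"wz": 0},{"hand": 1,"tx": 0,"ty": 0,"tz": 0.05,"wx": 0,"wy": 0,"wz": 0},{"hand": 1,"tx": 0,"ty": 0,"tz": 0,"wx": 0,"wy": 0,"wz": 0},{"hand": 1,"tx": 0,"ty": 0,"tz": 0,"wx": 0,"wy": 0,"wz": 0}])

```text
time: 21.48
tool_pos: [542.3, -177.9, 205.9]
tcp_rot: [-3.142, -0.0, 0.08]
contact_force: [-0.1, 0.4, -1.9]
grip_width: 13.7
```

```bash
python3 look.py side 340 420 220 350 4.5 11s
```

```text
[ 542.39215623 -178.13495157  206.15147669] [ 3.14138469e+00 -8.07423998e-04  8.01217292e-02] [-0.9555381 -0.2118429 -2.7906632]
```

View pics/11s.png

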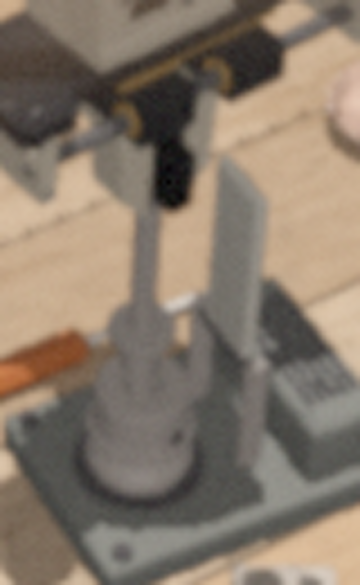

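Request:
drive_tool(deltas=[{"hand": 1,"tx": -0.035,"ty": 0.067,"tz": 0,"wx": 0,"wy": 0,"wz": 0},{"hand": 1,"tx": 0,"ty": 0,"tz": 0.05,"wx": 0,"wy": 0,"wz": 0},{"hand": 1,"tx": 0,"ty": 0,"tz": 0.07,"wx": 0,"wy": 0,"wz": 0},{"hand": 1,"tx": 0,"ty": 0,"tz": 0.07,"wx": 0,"wy": 0,"wz": 0},{"hand": 1,"tx": 0,"ty": 0,"tz": 0.05,"wx": 0,"wy": 0,"wz": 0},{"hand": 1,"tx": 0,"ty": 0,"tz": 0,"wx": 0,"wy": 0,"wz": 0},{"hand": 1,"tx": 0,"ty": 0,"tz": 0,"wx": 0,"wy": 0,"wz": 0}])

```text
time: 22.12
tool_pos: [541.2, -181.1, 195.7]
tcp_rot: [-3.141, -0.0, 0.08]
contact_force: [0.7, 0.1, -2.2]
grip_width: 14.1
```

Request:
drive_tool(deltas=[{"hand": 1,"tx": 0,"ty": 0,"tz": 0.06,"wx": 0,"wy": 0,"wz": 0},{"hand": 1,"tx": 0,"ty": 0,"tz": 0.06,"wx": 0,"wy": 0,"wz": 0},{"hand": 1,"tx": 0,"ty": 0,"tz": 0.06,"wx": 0,"wy": 0,"wz": 0},{"hand": 1,"tx": 0,"ty": 0,"tz": 0.06,"wx": 0,"wy": 0,"wz": 0},{"hand": 1,"tx": 0,"ty": 0,"tz": 0,"wx": 0,"wy": 0,"wz": 0},{"hand": 1,"tx": 0,"ty": 0,"tz": 0,"wx": 0,"wy": 0,"wz": 0}])

```text
time: 22.62
tool_pos: [541.1, -181.1, 186.0]
tcp_rot: [-3.141, -0.0, 0.08]
contact_force: [2.7, -0.4, -4.1]
grip_width: 13.9
```

Request:
drive_tool(deltas=[{"hand": 1,"tx": 0,"ty": 0,"tz": 0.06,"wx": 0,"wy": 0,"wz": 0},{"hand": 1,"tx": 0,"ty": 0,"tz": 0.06,"wx": 0,"wy": 0,"wz": 0},{"hand": 1,"tx": 0,"ty": 0,"tz": 0.06,"wx": 0,"wy": 0,"wz": 0},{"hand": 1,"tx": 0,"ty": 0,"tz": 0,"wx": 0,"wy": 0,"wz": 0},{"hand": 1,"tx": 0,"ty": 0,"tz": 0,"wx": 0,"wy": 0,"wz": 0}])

```text
time: 23.03
tool_pos: [541.2, -181.2, 179.3]
tcp_rot: [3.141, -0.001, 0.08]
contact_force: [2.4, 0.2, 2.3]
grip_width: 13.9
```

```bash
python3 look.py side 340 420 230 340 5 12s
```

```text
[ 541.19201693 -181.15973286  179.24833081] [ 3.14145513e+00 -6.54062914e-04  7.96331489e-02] [3.05097624 0.82323153 1.66837375]
```

View pics/12s.png

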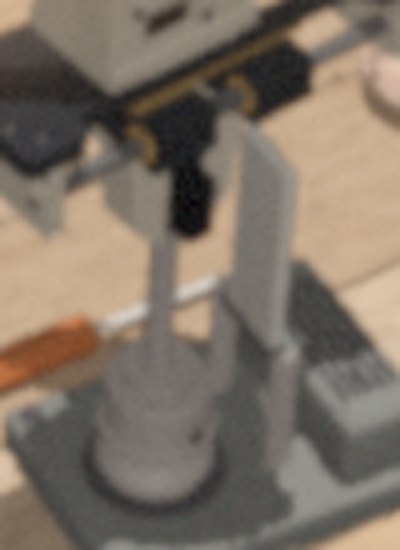

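Request:
drive_tool(deltas=[{"hand": 1,"tx": 0,"ty": 0,"tz": 0.06,"wx": 0,"wy": 0,"wz": 0},{"hand": 1,"tx": 0,"ty": 0,"tz": 0.06,"wx": 0,"wy": 0,"wz": 0},{"hand": 1,"tx": 0,"ty": 0,"tz": 0.03,"wx": 0,"wy": 0,"wz": 0},{"hand": 1,"tx": 0,"ty": 0,"tz": 0,"wx": 0,"wy": 0,"wz": 0},{"hand": 1,"tx": 0,"ty": 0,"tz": 0,"wx": 0,"wy": 0,"wz": 0}])

```text
time: 23.5
tool_pos: [541.3, -181.2, 173.5]
tcp_rot: [3.141, -0.001, 0.08]
contact_force: [1.5, 1.2, 5.3]
grip_width: 13.9
```

Request:
drive_tool(deltas=[{"hand": 1,"tx": 0,"ty": 0,"tz": 0.02,"wx": 0,"wy": 0,"wz": 0},{"hand": 1,"tx": 0,"ty": 0,"tz": 0.02,"wx": 0,"wy": 0,"wz": 0},{"hand": 1,"tx": 0,"ty": 0,"tz": 0,"wx": 0,"wy": 0,"wz": 0},{"hand": 1,"tx": 0,"ty": 0,"tz": 0,"wx": 0,"wy": 0,"wz": 0}])

```text
time: 23.83
tool_pos: [541.4, -181.3, 173.3]
tcp_rot: [3.14, -0.002, 0.08]
contact_force: [-0.5, 1.3, 13.6]
grip_width: 13.5
```

Request:
drive_tool(deltas=[{"hand": 1,"tx": 0,"ty": 0,"tz": 0.015,"wx": 0,"wy": 0,"wz": 0},{"hand": 1,"tx": 0,"ty": 0,"tz": 0,"wx": 0,"wy": 0,"wz": 0},{"hand": 1,"tx": 0,"ty": 0,"tz": 0,"wx": 0,"wy": 0,"wz": 0},{"hand": 1,"tx": 0,"ty": 0,"tz": 0,"wx": 0,"wy": 0,"wz": 0},{"hand": 1,"tx": 0,"ty": 0,"tz": 0,"wx": 0,"wy": 0,"wz": 0},{"hand": 1,"tx": 0,"ty": 0,"tz": 0,"wx": 0,"wy": 0,"wz": 0},{"hand": 1,"tx": 0,"ty": 0,"tz": 0,"wx": 0,"wy": 0,"wz": 0},{"hand": 1,"tx": 0,"ty": 0,"tz": 0,"wx": 0,"wy": 0,"wz": 0},{"hand": 1,"tx": 0,"ty": 0,"tz": 0,"wx": 0,"wy": 0,"wz": 0},{"hand": 1,"tx": 0,"ty": 0,"tz": 0,"wx": 0,"wy": 0,"wz": 0},{"hand": 1,"tx": 0,"ty": 0,"tz": 0,"wx": 0,"wy": 0,"wz": 0},{"hand": 1,"tx": 0,"ty": 0,"tz": 0,"wx": 0,"wy": 0,"wz": 0}])

```text
time: 24.83
tool_pos: [541.5, -181.3, 173.3]
tcp_rot: [3.14, -0.003, 0.08]
contact_force: [-1.2, 1.9, 17.4]
grip_width: 14.1
```

```bash
python3 look.py side 340 420 230 340 5 13s; python3 look.py top 170 450 170 300 2.8 13t
```

```text
[ 541.46242953 -181.30893126  173.25062353] [ 3.14018101e+00 -2.48662951e-03  7.97809161e-02] [-1.2621783   1.40769309 16.79061501]
[ 541.47405928 -181.30489556  173.24535164] [ 3.14012947e+00 -2.49124726e-03  7.98022713e-02] [-1.8369042   3.41440323 16.71224874]
```

View pics/13s.png

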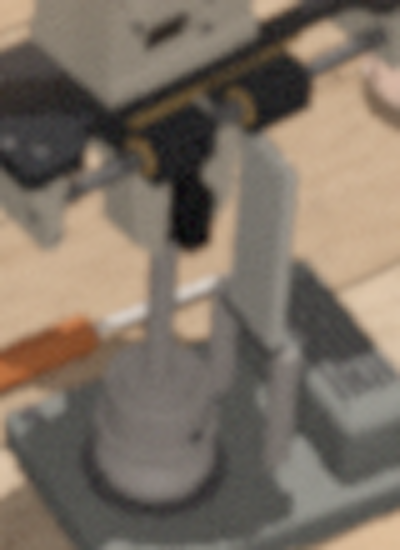

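View pics/13t.png

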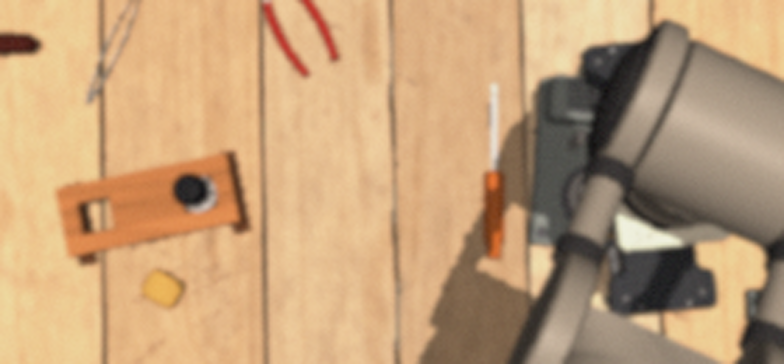

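The collar sits on the hub. TCP z stopped at 173.3, against about 173.6 expected at home, with 17 N of steady push. The cover is upright and the other things haven't moved. Handing in.

```bash
python3 -c "
from plant import *
print(close_job())"
```

```text
the job is handed in; nothing more can be done
None
```

I folded the cover upright, took the keyed shaft from the rack and pushed it into the hub until the collar seated. I handed the job in at about 25 s, still gripping the shaft and pressing it home. `close_job()` reported no verdict.

- **Cover:** After the first swing, both views showed it about 0.075 rad short of vertical. I went back, pinched it again and moved it the rest of the way. Later side views matched the upright outline.
- **Shaft:** I grasped it by the bar and lined the key up with the keyway from the pictures. It slid in with no jam, so I needed no further turning. The tool stopped at z = 173.3 mm against about 173.6 mm expected, which puts the tip about 44 mm down the bore. In the last fraction of a millimetre the measured upward force on the tool rose from about 5 N to 14 N, then held at about 17 N for a second.
- **Last pictures:** The side view shows the collar on the hub and the cover upright. The top view shows the arbor, screwdriver and wax lump in place. The arm hid the hub in the top view, so the seating rests on the side view, the depth and the force. The dapping block was hidden too and did not appear in the final pictures. It was in place in earlier ones, and I did not go near it.

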